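Change the slide magazine and set the interval dial

ROBOT

A 6-joint arm with a two-finger parallel gripper is mounted at the origin on the work surface. World frame = base frame: x ahead of the robot, y to its left, z up, the work surface at z = 0. Lengths are in m, angles in rad, forces in N, time in s.
With the tool pointing down it reaches from about 0.3 to 0.775 m from the base axis. Payload 14.6 kg.
Tool frame: the origin (TCP) lies at the very end of the fingers, on their centre line; the grasp point (between the pads) lies 19 mm behind it; x points along the fingers, y is the direction in which the jaws open and shut, and the axes are right-handed (so a half turn about x gives the same grasp; the last joint's range is limited). The gripper opens to 94 mm and grips with 3 to 60 N. Pads are 16 mm wide; open, the fingers measure 119 mm over their backs; the gripper's body (75 mm by 177 mm) begins 78 mm behind the grasp point.
Start: joints at [1.084, 0.3, 1.521, -0, 1.321, -0.067], TCP at [0.224, 0.502, 0.205] pointing down, gripper open.
Joint ranges: [-3.03, 3.03], [-0.79, 2.21], [0.23, 2.52], [-1.04, 4.18], [0, 3.07], [-2.55, 2.55]. Speed limits (rad/s): [2.22, 2.22, 2.57, 3.14, 3.14, 3.14].

INTERFACE

Orientations are given as [roll, pitch, yaw] about the fixed x, y, z axes, in that order (R = Rz(yaw) Ry(pitch) Rx(roll)).
In Python, from station import ctrl, viewer, hand_in gives the robot as it stands. The module is installed in compiled form; this text tells all that it offers.
- The arm moves only by the tool play_rows, never from a script. Its argument "deltas" is a list that holds one entry, the list of rows, each a list of 7 numbers: the shift along the tool's x, y, z in mm, then the turn, a rotation vector about the tool's x, y, z in rad, then the finger opening in mm, from 0 to 94. In form: [[[dx, dy, dz, ax, ay, az, gripper], ...]]. A call has 1 to 10 rows; each row shifts and turns the commanded pose from where the row before left it, along the tool's axes as they then stand; what a row does not reach is not made up. A row lasts 1/10 s, in which the tool goes at most 50 mm and 8.59 degrees, less where a joint would pass 70% of its speed; a pose out of reach is approached as far as the arm can. A call with a gripper value outside its range is refused whole. The fingers move at their own pace and stop on an object; "grip_force" is the grip in N (left out, the last holds). Time passes only in rows, so rows that do not move let the fingers close. It gives the time, the measured TCP pose, the force and the opening at its end, in the units of the state.
- ctrl.get_obs(): the state, without advancing time (a new reading comes with each control period).
- viewer.camera(name): name is "scene" or "top" or "wrist"; returns a dict with "img" (384x512x3 uint8, red, green, blue), "fx", "fy", "cx", "cy" (pixels), "rvec" (rotation vector, rad) and "tvec" (3), from world to camera coordinates, as OpenCV has them. Camera axes: x right, y down, z forward; pixel columns grow to the right and rows downward; lengths in m; the calibration is good to about 2 mm. A picture is of the moment at which its call begins. There is no depth.
- hand_in(): hands the job in, once; it reports no verdict.
The state is a dict: "time_s": time; "qpos": joint angles; "joint_vel": joint speeds; "tau": joint torques, N m; "ee_pos": TCP position; "eef_rot": TCP orientation; "force": force on the tool from outside, world axes, zero at the start; "moment": the same for the moment, N m; "grip_width": finger opening in m.
Only numpy, scipy, OpenCV 4.12 (cv2) and the standard library are available. Lean on these libraries where they do the work, as an engineer would, in place of code of your own. Each camera call takes 0.05 s, during which the arm holds its last target.

TASK

Get the slide projector ready for its next show: draw the empty magazine straight out of the rear of the channel and set it gently down, upright, on a free patch of the table. Then slide the magazine full of slides into the channel, nose first and kept upright so that no slide falls out, until it is fully home against the stop. Last, turn the interval dial clockwise to the third click from its off stop; leave everything else where it stands.

Things in the scene. Friction and masses are not known exactly. Their poses are not given: they have to be found in the camera images.
- projector: Dark slide projector fixed on the table, place and heading vary. Origin: on the table (z 0), on the middle line of its magazine channel, in the plane of the flat rear face. +x level, along the channel to the lens: the way a magazine is slid in; +y left, z up. The body fills x 0 to 285 mm, y 35 to 235, up to the deck 90 mm high; the open-topped channel is on its right, y -35 to 35.
- channel_mouth (a point): Mouth of the channel: its middle line on the channel floor (22 mm above the table) at the rear face; axes as the projector's. The flat floor runs from x -45 mm (an open ledge behind the rear face) to x 285. Flared guides 12 mm high at x -20 to 0 widen the mouth to about 84 mm. The right-hand outer wall is 12 mm high over the floor, the left-hand wall is the body.
- channel_home (a point): Where the centre (_mid) of a magazine is when it is fully home: 10 mm ahead of the rear face, 42 mm above the table; axes as the projector's. Ahead of x 0 the channel is 70 mm wide at the floor; a lip on each wall (underside 8 mm above the floor, 4 mm thick, 61 mm between lips) holds a magazine's foot down, so it goes in and out only along x. A stop 120 mm ahead of the rear face ends its travel.
- deck (a point): Middle of the projector's deck, 90 mm above the table, 142 mm ahead of the rear face, 135 mm left of the channel's middle line; axes as the projector's. In the projector's frame the lamp house (x 38 to 212 mm, y 150 to 233) rises to 113 mm above the table, a hood (x 130 to 170, y 38 to 98) to 102 mm; two flat keys at x 112. The lens sticks out in front to x 346 at y 95.
- full_mag_mid (a point): Grey straight magazine full of 36 white-framed slides, loose, upright on the table, place and heading vary, 0.22 to 0.39 kg. Point: centre of its length and width, 20 mm above its underside; +x to its nose, z up. 220 mm long. Two stiff side walls, 56 mm over their outsides, from 4 to 40 mm above the underside and all along it, can be gripped across; the slides stand between them up to 55 mm.
- full_mag_nose (a point): Nose end of the full magazine, 110 mm ahead of its centre point, same height; the end with the low (34 mm) end wall. Under the walls runs a foot 66 mm wide and 4 mm thick, only 58 mm wide over the last 16 mm at the nose as a lead-in. When home the nose is 120 mm ahead of the projector's rear face.
- full_mag_tail (a point): Tail end of the full magazine, 110 mm behind its centre point, same height; the end with the thick end tab, 46 mm high. When home the tail stands out 100 mm behind the projector's rear face, 45 mm of it lying on the ledge, and can still be gripped across the walls there.
- empty_mag_mid (a point): A magazine of the same kind and sizes without slides (hollow, open on top, 0.10 to 0.17 kg), at first home or up to 3 mm short of it in the channel, tail outwards, loose under the lips (2 mm play to each side). Point: centre of length and width, 20 mm above its underside; +x to its nose, z up. Drawn out along the projector's -x by 120 mm it is clear of the lips and can be lifted.
- dial (a joint): Angle of the interval dial on the projector's deck (rad): 0 at the off stop (fully anticlockwise), growing clockwise seen from above, a click every 0.419 rad (24 degrees) up to the end stop at 2.094; the third click from off is at 1.257. At the start it is on the off stop or the first click. When let go it springs into the nearest click; passing a click takes about 0.07 Nm.
- dial_grip (a point): On the dial's upright axis, 112 mm above the table, 50 mm ahead of the rear face, 90 mm left of the channel's middle line. An upright grip bar (40 mm long, 12 mm wide, flat top 123 mm above the table) on a disc 44 mm across whose top is 98 mm high. This point's x axis runs along the bar to the white pointer end; at angle 0 it points 1.05 rad anticlockwise of the projector's +x.
- jar: Glass jar with steel cap, 86 mm across, 120 mm high, loose on the table; origin under its centre. Not to be disturbed.
- mug: White mug, 80 mm across, 92 mm high, handle towards its +y reaching 77 mm from its axis, loose; origin under its centre. Not to be disturbed.
- lens: Spare black projection lens standing on end, 62 mm across, 100 mm high, loose; origin under its centre. Not to be disturbed.
- vase: Small blue vase, 80 mm across, 115 mm high, loose; origin under its centre. Not to be disturbed.
- remote: Flat black remote control lying on the table, 125 mm along its x, 42 mm along y, 18 mm high, loose; origin under its centre. Not to be disturbed.
- lens_cap: Flat black lens cap lying on the table, 56 mm across, 12 mm high, loose; origin under its centre. Not to be disturbed.
- slide_box: Closed grey slide box, 112 mm along its x, 62 mm along y, 58 mm high, loose; origin under its centre. Not to be disturbed.
There are look-alikes about, which are no part of the job. What is shaped like the part that bears full_mag_mid but pink is not meant.

How it is judged:
By the outcome, as a careful person would: the job done as asked, in the order asked, and still so for the second after the job is handed in, with the robot touching nothing.
It also fails if it takes over 67 s, if anything falls off the work surface, if the arm or the gripper's body presses on something with over 40 N, if the wrist force passes 120 N, or if a joint passes its speed limit or range.

## Working session

There is one attempt and no reset: what is moved stays moved. The work goes in short steps, Python scripts to look and compute and a tool call to move; the robot and the scene stay as the last step left them, time stands still between calls to the robot, and variables do not carry over. Pictures are saved under pics/ and viewed, and the job is handed in when it is done.

Besides the shell and the picture viewer there is one more tool, called after "Call:" as name(argument=value, ...) on one line, values as JSON. play_rows: Moves the arm, as the interface text tells. Its arguments: {"type":"object","properties":{"deltas":{"type":"array","items":{"type":"array","items":{"type":"array","items":{"type":"number"}}}},"grip_force":{"type":"number"}},"required":["deltas"]}

```bash
mkdir -p pics; cat > h.py <<'E'
import numpy as np, cv2
from station import ctrl, viewer
from scipy.spatial.transform import Rotation as R
def snap(n,f):
    c=viewer.camera(n); cv2.imwrite('pics/'+f+'.png',c['img'][:,:,::-1]); np.savez('pics/'+f+'.npz',**c); return c
def load(f): return dict(np.load('pics/'+f+'.npz'))
def cast(c,u,v,z):
    Rm=cv2.Rodrigues(c['rvec'])[0]; t=np.array(c['tvec']).ravel(); o=-Rm.T@t
    d=Rm.T@np.array([(u-c['cx'])/c['fx'],(v-c['cy'])/c['fy'],1]); s=(z-o[2])/d[2]; return o+s*d
def proj(c,P):
    return cv2.projectPoints(np.array(P,float).reshape(-1,3),np.array(c['rvec'],float),np.array(c['tvec'],float),np.array([[c['fx'],0,c['cx']],[0,c['fy'],c['cy']],[0,0,1]],float),None)[0].reshape(-1,2)
E
python3 - <<'E'
from h import *
for n in ['scene','top','wrist']:
    c=snap(n,n+'0'); Rm=cv2.Rodrigues(c['rvec'])[0]; print(n,c['fx'],c['cx'],c['cy'],-Rm.T@np.array(c['tvec']).ravel())
o=ctrl.get_obs(); print(o)
E
```

```text
scene 355.17701454070414 253.00275010085915 195.65069846661703 [0.84689827 0.57497733 0.72353065]
top 404.0284768763586 260.63266486517335 196.6350080394981 [ 0.32001291 -0.07898248  1.27050656]
wrist 311.03013623486163 255.86853094766056 188.58697773437427 [0.15169194 0.5352321  0.38437114]
{'time_s': 0.15, 'qpos': array([ 1.08444400e+00,  3.00327218e-01,  1.52143095e+00, -4.77335173e-05,
        1.32073000e+00, -6.65799292e-02]), 'joint_vel': array([-0.00086038, -0.00266294,  0.00113912,  0.00010929,  0.00067568,
       -0.0008929 ]), 'tau': array([ 1.63873890e-03, -5.31956255e+01, -3.52825570e+01,  7.08878925e-02,
        2.35317968e-02, -3.18050729e-05]), 'ee_pos': array([0.2240612 , 0.50206505, 0.20502878]), 'eef_rot': array([-1.58578874,  1.56989962, -2.0055493 ]), 'force': array([-0.28647492,  0.24826872, -0.70901368]), 'moment': array([-0.00025148,  0.07658834,  0.03008566]), 'grip_width': 0.09406363898940621}
```

View pics/scene0.png

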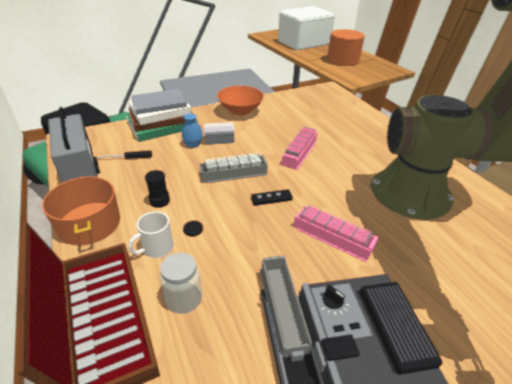

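View pics/top0.png

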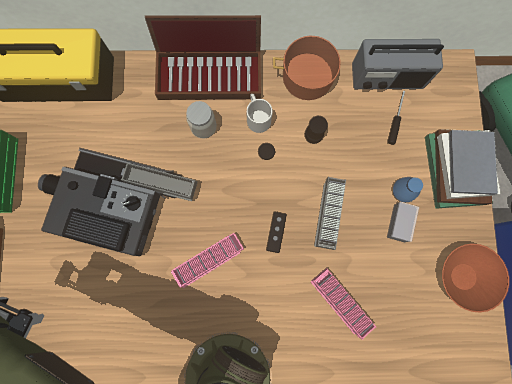

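View pics/wrist0.png

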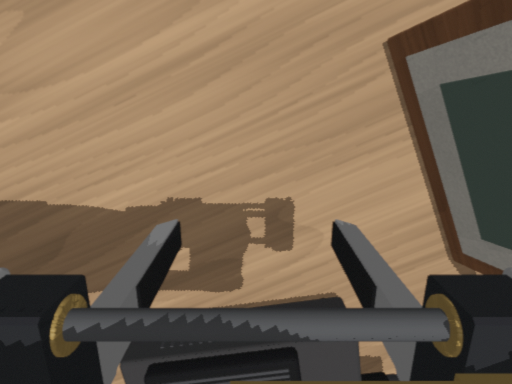

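```bash
python3 - <<'E'
from h import *
c=load('top0'); im=c['img'][:,:,::-1]
cv2.imwrite('pics/t_proj.png',cv2.resize(im[140:265,35:215],None,fx=4.4,fy=4.4,interpolation=cv2.INTER_CUBIC))
cv2.imwrite('pics/t_mag.png',cv2.resize(im[160:270,230:430],None,fx=4,fy=4,interpolation=cv2.INTER_CUBIC))
s=load('scene0'); im=s['img'][:,:,::-1]
cv2.imwrite('pics/s_proj.png',cv2.resize(im[245:384,240:440],None,fx=4,fy=4,interpolation=cv2.INTER_CUBIC))
for nm,u,v in [('base',230,372),('jar',200,120),('mug',259,115),('lens',316,128),('cap',266,151),('remote',276,232),('pink1',208,260),('pink2',343,303),('vase',407,188),('box',403,222),('proj corner',200,192)]:
    print(nm,cast(c,u,v,0.02)[:2].round(3))
E
```

```text
base [ 0.018 -0.01 ]
jar [0.791 0.085]
mug [ 0.806 -0.106]
lens [ 0.76  -0.291]
cap [ 0.685 -0.127]
remote [ 0.425 -0.153]
pink1 [0.342 0.056]
pink2 [ 0.208 -0.351]
vase [ 0.559 -0.573]
box [ 0.451 -0.552]
proj corner [0.553 0.083]
```

View pics/t_proj.png

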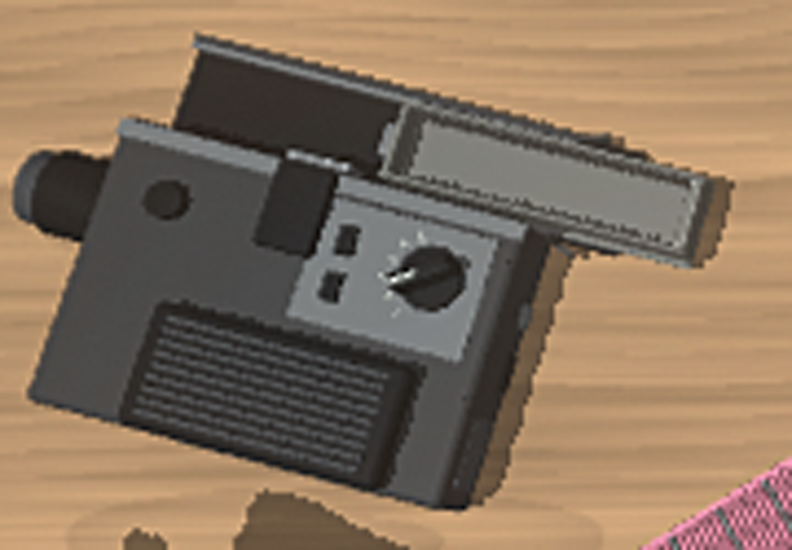

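View pics/t_mag.png

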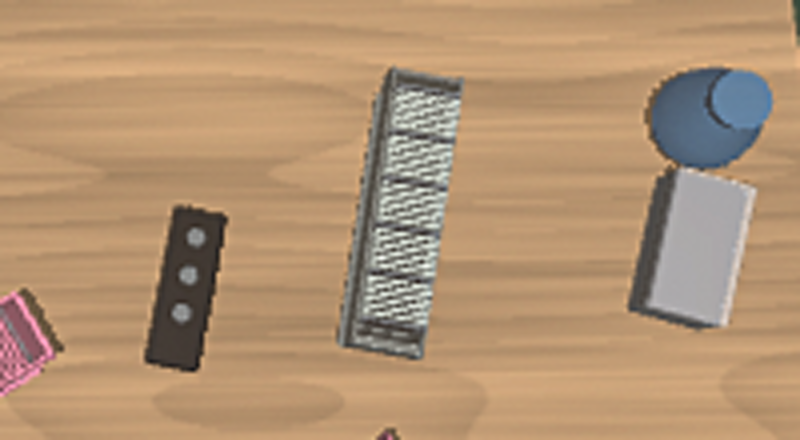

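View pics/s_proj.png

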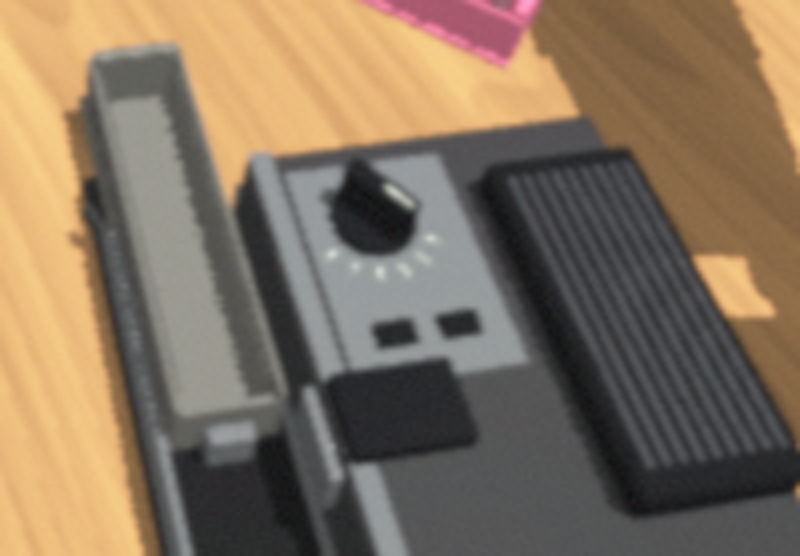

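```bash
python3 - <<'E'
from h import *
c=load('top0'); s=load('scene0')
def tc(x,y): return 35+(x+.5)/4.4-.5,140+(y+.5)/4.4-.5
P={'fr(285,35)':(120,122),'fl(285,235)':(30,400),'rr(0,35)':(527,228),'rl(0,235)':(440,505)}
for k,(x,y) in P.items(): print(k,cast(c,*tc(x,y),.09)[:2].round(4))
print('rear base', [cast(c,*tc(x,y),0.0)[:2].round(4) for x,y in [(565,250),(475,510)]])
print('dial', cast(c,*tc(437,278),.11))
print('empty tail top corners',[cast(c,*tc(x,y),.022+.046)[:2].round(4) for x,y in [(710,178),(690,265)]])
def mc(x,y): return 230+(x+.5)/4-.5,160+(y+.5)/4-.5
print('full top corners',[cast(c,*mc(x,y),.04)[:2].round(4) for x,y in [(393,72),(462,80),(422,355),(352,345)]])
def sc(x,y): return 240+(x+.5)/4-.5,245+(y+.5)/4-.5
print('scene', [cast(s,*sc(x,y),.112)[:2].round(4) for x,y in [(378,200)]])
im=s['img'][:,:,::-1]
cv2.imwrite('pics/s_mag.png',cv2.resize(im[140:195,185:345],None,fx=5,fy=5,interpolation=cv2.INTER_CUBIC))
E
```

```text
fr(285,35) [0.6198 0.4839]
fl(285,235) [0.4325 0.5297]
rr(0,35) [0.5437 0.2081]
rl(0,235) [0.3601 0.2593]
rear base [array([0.5443, 0.2022]), array([0.3593, 0.2605])]
dial [0.5071881 0.2610657 0.11     ]
empty tail top corners [array([0.5815, 0.089 ]), array([0.5209, 0.1019])]
full top corners [array([ 0.5908, -0.3183]), array([ 0.5838, -0.3721]), array([ 0.3709, -0.3307]), array([ 0.3792, -0.2777])]
scene [array([0.5118, 0.2737])]
```

View pics/s_mag.png

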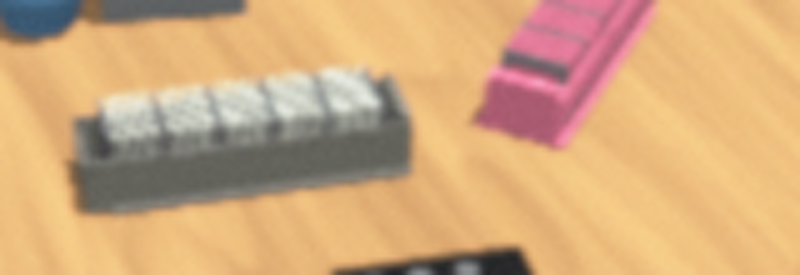

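```bash
cat >> h.py <<'E'
def state():
    o=ctrl.get_obs(); return o['ee_pos'],R.from_euler('xyz',o['eef_rot']).as_matrix(),o
def rotfor(jaw):   # tool x down, tool y level at heading jaw (rad)
    y=np.array([np.cos(jaw),np.sin(jaw),0]); x=np.array([0,0,-1.]); return np.column_stack([x,y,np.cross(x,y)])
def plan(wps,grip,vmax=35,wmax=.12,start=None):
    """wps: list of (xyz,jaw heading); prints rounded rows"""
    p,M,o=state()
    if start is not None: p,M=start
    p=p.copy(); rows=[]
    for q,j in wps:
        q=np.array(q); T=rotfor(j); rv=R.from_matrix(M.T@T).as_rotvec()
        n=int(max(1,np.ceil(np.linalg.norm(q-p)*1000/vmax),np.ceil(np.linalg.norm(rv)/wmax)))
        for k in range(n):
            d=M.T@((q-p)/(n-k))*1000; rv=R.from_matrix(M.T@T).as_rotvec()/(n-k)
            d=np.round(d,1); rv=np.round(rv,4); rows.append(list(map(float,d))+list(map(float,rv))+[grip])
            p=p+M@d/1000; M=M@R.from_rotvec(rv).as_matrix()
    print(len(rows)); 
    for r in rows: print(str([int(x) if x==int(x) else x for x in r]).replace(' ',''),end=',')
    print('end',p.round(4)); return p,M
E
python3 - <<'E'
from h import *
p,M,o=state(); print(M.round(3))
c=load('wrist0'); Rm=cv2.Rodrigues(c['rvec'])[0]; print(Rm.round(3)); t=-Rm.T@np.array(c['tvec']).ravel()
print('cam in tool',M.T@(t-p), (M.T@Rm.T).round(3))
E
```

```text
[[-0.     0.408  0.913]
 [-0.001  0.913 -0.408]
 [-1.    -0.001 -0.   ]]
[[ 0.408  0.913 -0.002]
 [ 0.878 -0.392  0.273]
 [ 0.249 -0.114 -0.962]]
cam in tool [-0.17934193  0.0006334  -0.079606  ] [[ 0.001 -0.273  0.962]
 [ 1.    -0.    -0.002]
 [ 0.001  0.962  0.273]]
```

```bash
python3 - <<'E'
from h import *
plan([([.56,.13,.26],np.radians(-15))],94,vmax=48,wmax=.145)
E
```

```text
11
[-5,-18.4,41.7,0.1284,0.0001,0.0001,94],[-5,-13,43.7,0.1284,0.0001,0.0001,94],[-5,-7.3,45,0.1284,0,0.0001,94],[-5,-1.4,45.5,0.1285,0,0.0001,94],[-5,4.4,45.4,0.1284,0,0.0001,94],[-5,10.2,44.4,0.1285,0.0001,0,94],[-5,15.8,42.7,0.1284,0,0.0001,94],[-5,21.1,40.4,0.1285,0.0001,0,94],[-5,26.1,37.3,0.1284,0,0.0001,94],[-5,30.7,33.7,0.1285,0.0001,0,94],[-4.9,34.8,29.5,0.1284,0,0.0001,94],end [0.56 0.13 0.26]
```

Call:
play_rows(deltas=[[[-5,-18.4,41.7,0.1284,0,0,94],[-5,-13,43.7,0.1284,0,0,94],[-5,-7.3,45,0.1284,0,0,94],[-5,-1.4,45.5,0.1285,0,0,94],[-5,4.4,45.4,0.1284,0,0,94],[-5,10.2,44.4,0.1285,0,0,94],[-5,15.8,42.7,0.1284,0,0,94],[-5,21.1,40.4,0.1285,0,0,94],[-5,26.1,37.3,0.1284,0,0,94],[-5,30.7,33.7,0.1285,0,0,94]]])

```text
time_s: 1.15
ee_pos: [0.5304, 0.1623, 0.2556]
eef_rot: [-1.306, 1.571, -3.015]
force: [-0.9, 0.8, 0.3]
grip_width: 0.0941
```

Call:
play_rows(deltas=[[[-4.9,34.8,29.5,0.1284,0,0,94],[0,0,0,0,0,0,94]]])

```text
time_s: 1.35
ee_pos: [0.5624, 0.1263, 0.26]
eef_rot: [0.108, 1.57, -1.733]
force: [-0.9, -0.1, 0.2]
grip_width: 0.0934
```

```bash
python3 - <<'E'
from h import *
p,M,o=state(); print(o['time_s'],p,np.degrees(np.arctan2(M[1,1],M[0,1])))
c=snap('wrist','w1')
cv2.imwrite('pics/w1b.png',cv2.resize(c['img'][:,:,::-1],(800,600),interpolation=cv2.INTER_CUBIC))
E
```

```text
1.35 [0.56235196 0.12632673 0.25997762] -15.504017444025678
```

View pics/w1b.png

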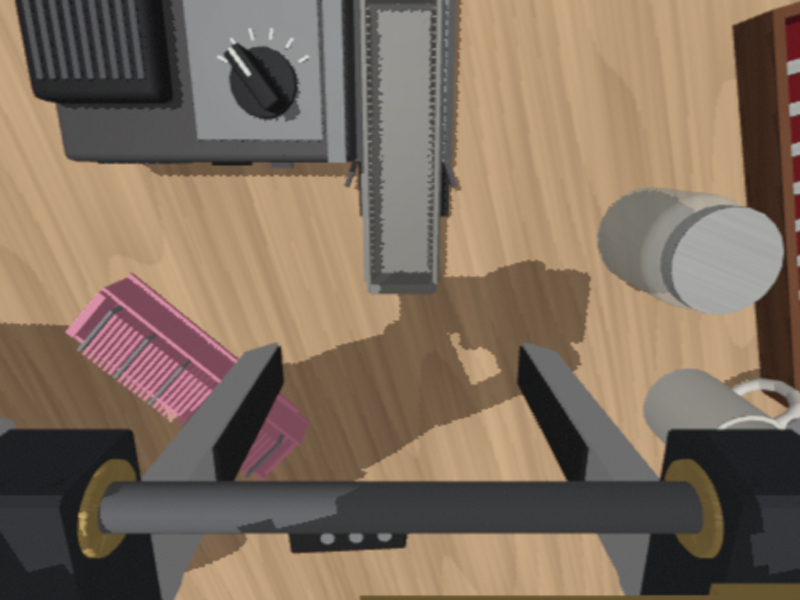

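```bash
python3 - <<'E'
from h import *
c=load('w1'); im=c['img'][:,:,::-1]
cv2.imwrite('pics/w1c.png',cv2.resize(im[0:195,195:320],None,fx=6,fy=3,interpolation=cv2.INTER_CUBIC)) 
cv2.imwrite('pics/w1d.png',cv2.resize(im[0:115,30:245],None,fx=3.7,fy=3.7,interpolation=cv2.INTER_CUBIC)) 
E
```

```text
(no output)
```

View pics/w1c.png

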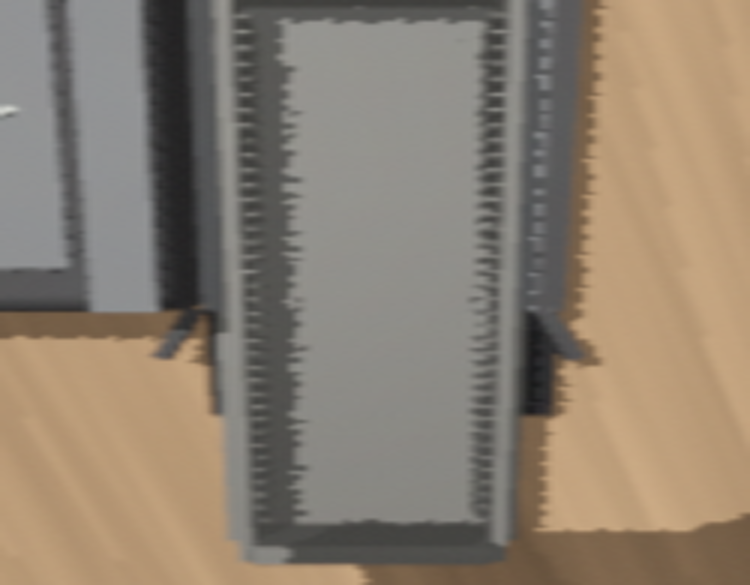

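View pics/w1d.png

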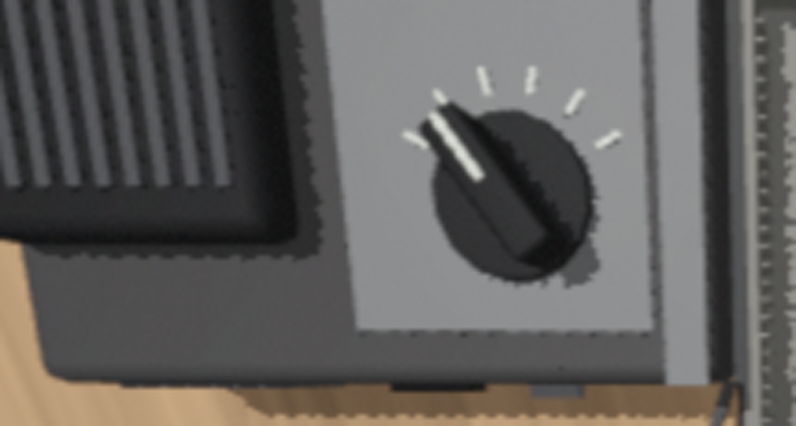

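```bash
python3 - <<'E'
from h import *
c=load('w1')
C=lambda x,y,z: cast(c,195+(x+.5)/6-.5,(y+.5)/3-.5,z)[:2]
D=lambda x,y,z: cast(c,30+(x+.5)/3.7-.5,(y+.5)/3.7-.5,z)[:2]
L=[C(211,10,.062),C(220,150,.062),C(228,400,.062),C(233,530,.062)]; Rr=[C(524,10,.062),C(520,150,.062),C(514,400,.062),C(510,530,.062)]
for a,b in zip(L,Rr): print(a.round(4),b.round(4),np.linalg.norm(a-b).round(4),((a+b)/2).round(4))
m=[(a+b)/2 for a,b in zip(L,Rr)]; d=m[0]-m[3]; print('mag head',np.degrees(np.arctan2(d[1],d[0])))
for e in (L,Rr): d=e[0]-e[3]; print(np.degrees(np.arctan2(d[1],d[0])))
print('tail top', C(372,548,.068), C(372,563,.062))
rr=C(160,311,.09); rl=D(60,378,.09); rr2=D(700,383,.09); print('rear',rr,rr2,rl,np.linalg.norm(rr-rl)); d=rl-rr; print(np.degrees(np.arctan2(d[1],d[0]))-90)
print('strip edge head',[np.degrees(np.arctan2(*(C(72,0,.09)-C(88,310,.09))[::-1])),np.degrees(np.arctan2(*(C(145,0,.09)-C(158,310,.09))[::-1]))])
print('dial disc', D(513,195,.098), 'bar ends',D(427,113,.123),D(535,250,.123))
d=D(437,112,.123)-D(480,178,.123); print('pointer',np.degrees(np.arctan2(d[1],d[0])))
E
```

```text
[0.5835 0.3076] [0.6377 0.2925] 0.0562 [0.6106 0.3   ]
[0.5717 0.2627] [0.6256 0.2477] 0.0559 [0.5986 0.2552]
[0.5466 0.174 ] [0.6017 0.1586] 0.0572 [0.5741 0.1663]
[0.5321 0.1224] [0.5877 0.107 ] 0.0576 [0.5599 0.1147]
mag head 74.70481172968002
74.49153293818
74.91814064566755
tail top [0.55836421 0.10872247] [0.55619548 0.10089513]
rear [0.54670864 0.20995251] [0.54423386 0.21084099] [0.36412242 0.26239157] 0.1899673193530083
73.97584804885562
strip edge head [np.float64(73.61463279276383), np.float64(73.92208531232654)]
dial disc [0.51064734 0.27188226] bar ends [0.50186732 0.29050175] [0.51703722 0.25307572]
pointer 106.34229691696316
```

```bash
cat >> h.py <<'E'
H=np.radians(74.3); EX=np.array([np.cos(H),np.sin(H),0]); EY=np.array([-np.sin(H),np.cos(H),0]); O=np.array([.584,.2,0])
J=H-np.pi/2
def W(x,y,z): return O+x*EX+y*EY+np.array([0,0,z])
E
python3 - <<'E'
from h import *
p,M,o=state(); s=(W(0,0,0)*0+[.5620,.1263,.26],M)
s=plan([(W(-.056,0,.07),J),(W(-.056,0,.033),J)],94,vmax=45)
s=plan([(W(-.181,0,.033),J)],50,vmax=13,start=s)
s=plan([(W(-.185,-.05,.085),J),(W(-.207,-.11,.06),J),(W(-.207,-.11,.013),J)],50,vmax=20,start=s)
E
```

```text
6
[37.9,0.6,-3.9,0.0017,0.0001,0.0002,94],[37.9,0.6,-3.9,0.0017,0.0001,0.0002,94],[38,0.6,-3.9,0.0017,0.0001,0.0001,94],[37.9,0.6,-3.8,0.0018,0.0001,0.0002,94],[38,0.5,-3.9,0.0017,0.0001,0.0001,94],[37,0,0,0,0,0,94],end [0.5688 0.1461 0.033 ]
10
[0,0,12.5,0,0,0,50],[0,0,12.5,0,0,0,50],[0,0,12.5,0,0,0,50],[0,0,12.5,0,0,0,50],[0,0,12.5,0,0,0,50],[0,0,12.5,0,0,0,50],[0,0,12.5,0,0,0,50],[0,0,12.5,0,0,0,50],[0,0,12.5,0,0,0,50],[0,0,12.5,0,0,0,50],end [0.535  0.0258 0.033 ]
11
[-13,12.5,1,0,0,0,50],[-13,12.5,1,0,0,0,50],[-13,12.5,1,0,0,0,50],[-13,12.5,1,0,0,0,50],[6.2,15,5.5,0,0,0,50],[6.3,15,5.5,0,0,0,50],[6.2,15,5.5,0,0,0,50],[6.3,15,5.5,0,0,0,50],[15.7,0,0,0,0,0,50],[15.6,0,0,0,0,0,50],[15.7,0,0,0,0,0,50],end [ 0.6339 -0.029   0.013 ]
```

Call:
play_rows(deltas=[[[37.9,0.6,-3.9,0.0017,0,0,94],[37.9,0.6,-3.9,0.0017,0,0,94],[38,0.6,-3.9,0.0017,0,0,94],[37.9,0.6,-3.8,0,0,0,94],[38,0.5,-3.9,0,0,0,94],[20,0,0,0,0,0,94],[17,0,0,0,0,0,94],[0,0,0,0,0,0,50],[0,0,0,0,0,0,50],[0,0,0,0,0,0,50]]], grip_force=25)

```text
time_s: 2.4
ee_pos: [0.5682, 0.1485, 0.0349]
eef_rot: [2.048, 1.569, 0.211]
force: [0.9, -0.1, 0.7]
grip_width: 0.0736
```

Call:
play_rows(deltas=[[[0,0,0,0,0,0,50],[0,0,0,0,0,0,50]]])

```text
time_s: 2.6
ee_pos: [0.5682, 0.1482, 0.0344]
eef_rot: [2.031, 1.57, 0.194]
force: [0.5, 0.1, 0.7]
grip_width: 0.0571
```

```bash
python3 - <<'E'
from h import *
p,M,o=state(); print(o['time_s'],p,np.degrees(np.arctan2(M[1,1],M[0,1])),o['force'],o['grip_width'])
c=snap('wrist','w2')
cv2.imwrite('pics/w2b.png',cv2.resize(c['img'][:,:,::-1],(800,600),interpolation=cv2.INTER_CUBIC))
E
```

```text
2.6 [0.56817373 0.1481655  0.03440161] -15.285061298973167 [0.52671836 0.10588835 0.70697138] 0.05708845566417714
```

View pics/w2b.png

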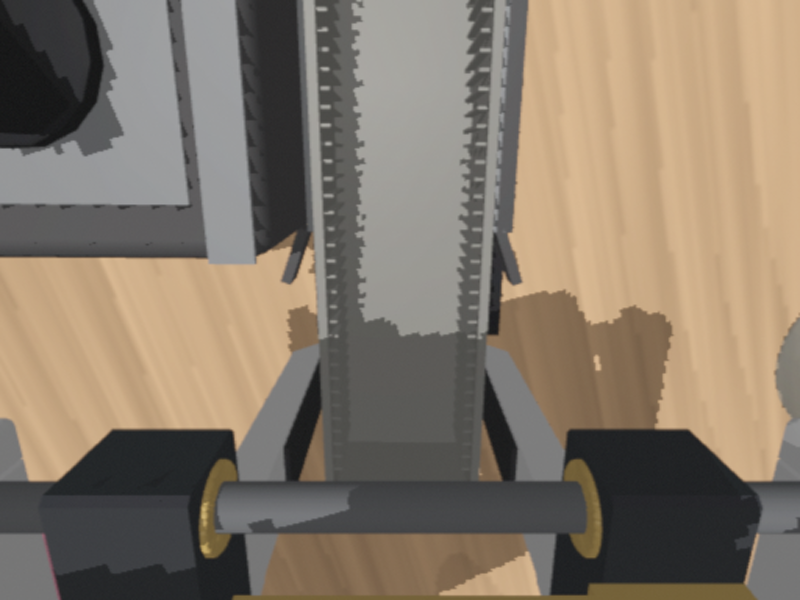

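Call:
play_rows(deltas=[[[0,0,0,0.004,0,0,50],[0,0,5,0,0,0,50],[0,0,10,0,0,0,50],[0,0,12.5,0,0,0,50],[0,0,12.5,0,0,0,50],[0,0,12.5,0,0,0,50],[0,0,12.5,0,0,0,50]]])

```text
time_s: 3.35
ee_pos: [0.5502, 0.0843, 0.0336]
eef_rot: [-1.107, 1.571, -2.949]
force: [0.6, 1.6, 2.7]
grip_width: 0.056
```

Call:
play_rows(deltas=[[[0,0,12.5,0,0,0,50],[0,0,12.5,0,0,0,50],[0,0,12.5,0,0,0,50],[0,0,12.5,0,0,0,50],[0,0,12,0,0,0,50],[0,0,0,0,0,0,50]]])

```text
time_s: 3.95
ee_pos: [0.5334, 0.0241, 0.0335]
eef_rot: [-0.795, 1.57, -2.637]
force: [-0.8, -0.7, 1.5]
grip_width: 0.056
```

```bash
python3 - <<'E'
from h import *
p,M,o=state(); print(o['time_s'],p,np.degrees(np.arctan2(M[1,1],M[0,1])),o['force'],o['grip_width'], (p-O)@EX,(p-O)@EY)
c=snap('wrist','w3')
cv2.imwrite('pics/w3b.png',cv2.resize(c['img'][:,:,::-1],(800,600),interpolation=cv2.INTER_CUBIC))
E
```

```text
3.95 [0.53337242 0.02413553 0.03349243] -15.59488991577495 [-0.77138886 -0.68984703  1.45972667] 0.05598901728594588 -0.183003124019113 0.0011497519898926375
```

View pics/w3b.png

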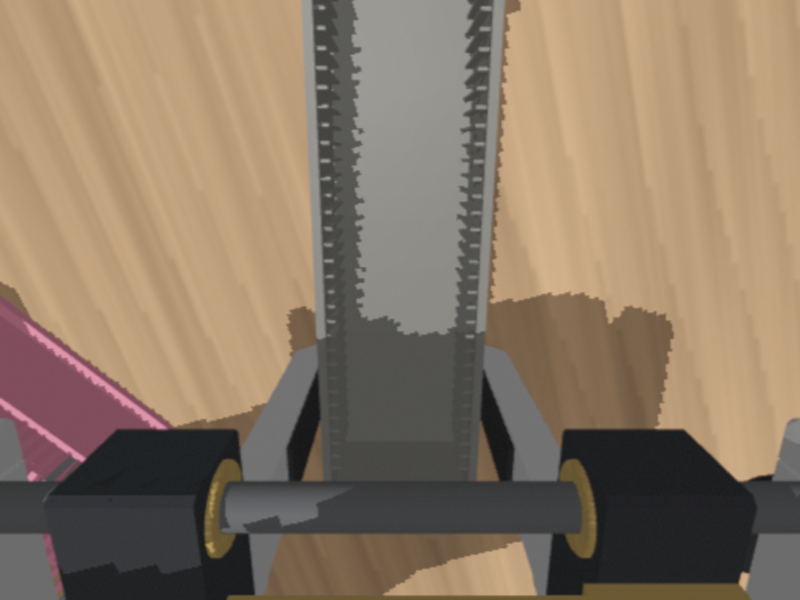

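Call:
play_rows(deltas=[[[-5,0,2,0,0,0,50],[-13,2,2,0,0,0,50],[-13,15,2,0,0,0,50],[-13,15,1,0,0,0,50],[-5,18,4,0,0,0,50],[6,20,5,0,0,0,50],[8,20,4,0,0,0,50],[10,20,3,0,0,0,50],[10,0,0,0,0,0,50],[10,0,0,0,0,0,50]]])

```text
time_s: 5.0
ee_pos: [0.6336, -0.0257, 0.0384]
eef_rot: [-1.262, 1.571, -3.103]
force: [0.2, -0.8, -0.8]
grip_width: 0.0559
```

```bash
python3 - <<'E'
from h import *
p,M,o=state(); print(o['time_s'],p,np.degrees(np.arctan2(M[1,1],M[0,1])),o['force'],o['grip_width'], (p-O)@EX,(p-O)@EY)
c=snap('top','t4'); cv2.imwrite('pics/t4b.png',cv2.resize(c['img'][60:300,30:350,::-1],None,fx=2.5,fy=2.5,interpolation=cv2.INTER_CUBIC))
c=snap('scene','s4'); cv2.imwrite('pics/s4b.png',cv2.resize(c['img'][:,:,::-1],(800,600),interpolation=cv2.INTER_CUBIC))
E
```

```text
5.0 [ 0.63362461 -0.02572613  0.03839956] -15.511793642643353 [ 0.23884744 -0.76613587 -0.84767088] 0.055904868377832095 -0.2038762364620606 -0.10885479552755928
```

View pics/t4b.png

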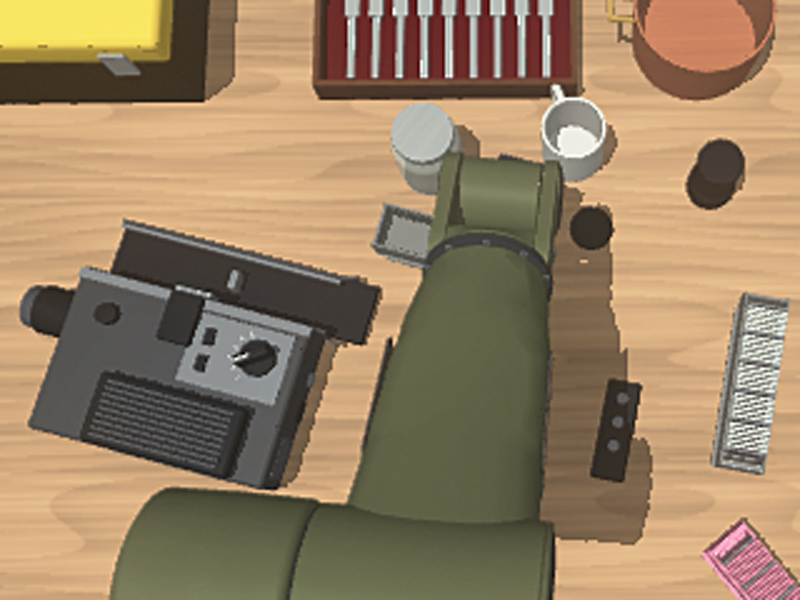

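View pics/s4b.png

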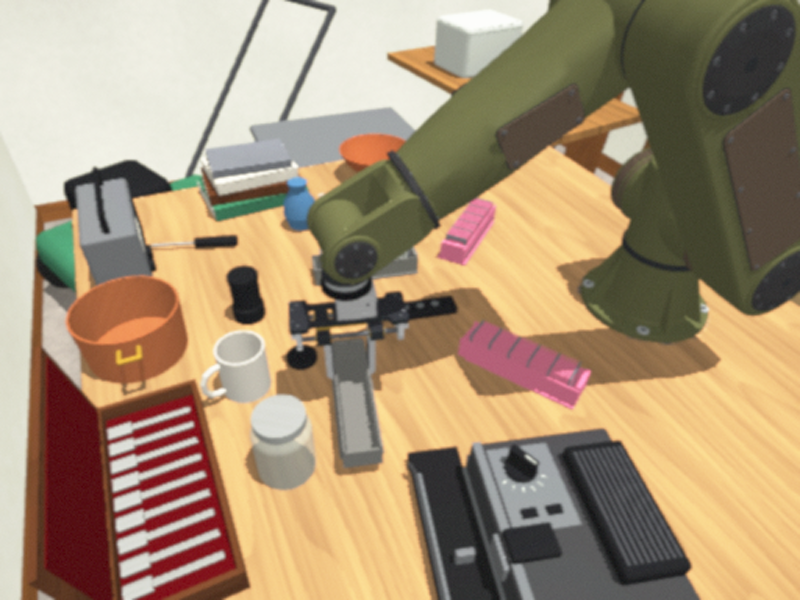

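Call:
play_rows(deltas=[[[10,0,0,0,0,0,50],[8,0,0,0,0,0,50],[3,0,0,0,0,0,50],[2,0,0,0,0,0,50],[0,0,0,0,0,0,50]]])

```text
time_s: 5.6
ee_pos: [0.6337, -0.0259, 0.0155]
eef_rot: [-1.356, 1.571, 3.086]
force: [0.3, -0.2, -1.8]
grip_width: 0.0558
```

Call:
play_rows(deltas=[[[2,0,0,0,0,0,50],[1.5,0,0,0,0,0,50],[0,0,0,0,0,0,50]]])

```text
time_s: 5.9
ee_pos: [0.6339, -0.0259, 0.0124]
eef_rot: [1.8, 1.57, -0.041]
force: [0.2, 0.9, -0.6]
grip_width: 0.056
```

Call:
play_rows(deltas=[[[1,0,0,0,0,0,50],[0,0,0,0,0,0,50],[0,0,0,0,0,0,58],[0,0,0,0,0,0,64],[0,0,0,0,0,0,80],[0,0,0,0,0,0,80],[0,0,0,0,0,0,80]]])

```text
time_s: 6.6
ee_pos: [0.6338, -0.0259, 0.0111]
eef_rot: [-1.297, 1.571, -3.139]
force: [0.6, -0.5, 0.1]
grip_width: 0.0794
```

Call:
play_rows(deltas=[[[-30,0,0,0,0,0,80],[-40,0,0,0,0,0,80],[-45,0,0,0,0,0,80],[-45,0,0,0,0,0,80]]])

```text
time_s: 7.0
ee_pos: [0.6334, -0.0259, 0.1728]
eef_rot: [-1.462, 1.57, 2.98]
force: [0.6, 0.4, 0.2]
grip_width: 0.08
```

```bash
python3 - <<'E'
from h import *
p,M,o=state(); print(o['time_s'],p,np.degrees(np.arctan2(M[1,1],M[0,1])),o['force'],o['grip_width'])
c=snap('wrist','w5'); cv2.imwrite('pics/w5b.png',cv2.resize(c['img'][:,:,::-1],(800,600)))
# plan: to above full mag; heading -10.9
a=np.radians(-10.9); f=np.array([np.cos(a),np.sin(a),0]); ctr=np.array([.481,-.325,0])
plan([([.50,-.24,.24],np.radians(-100.9))],94,vmax=45,wmax=.145)
E
```

```text
7.0 [ 0.63343691 -0.02585701  0.17277997] -15.52035099500143 [0.60011439 0.40313289 0.23124055] 0.080041197779354
11
[-5.4,-6.7,22,0.1355,-0.0008,-0.0006,94],[-5.4,-3.6,22.7,0.1355,-0.0008,-0.0006,94],[-5.4,-0.5,23,0.1355,-0.0009,-0.0006,94],[-5.4,2.6,22.9,0.1355,-0.0008,-0.0006,94],[-5.4,5.7,22.3,0.1355,-0.0009,-0.0006,94],[-5.3,8.6,21.4,0.1354,-0.0009,-0.0007,94],[-5.3,11.4,20,0.1355,-0.0008,-0.0007,94],[-5.3,14,18.3,0.1354,-0.0009,-0.0006,94],[-5.3,16.4,16.2,0.1355,-0.0008,-0.0007,94],[-5.4,18.4,13.9,0.1354,-0.0009,-0.0006,94],[-5.3,20.2,11.3,0.1355,-0.0008,-0.0007,94],end [ 0.5  -0.24  0.24]
```

View pics/w5b.png

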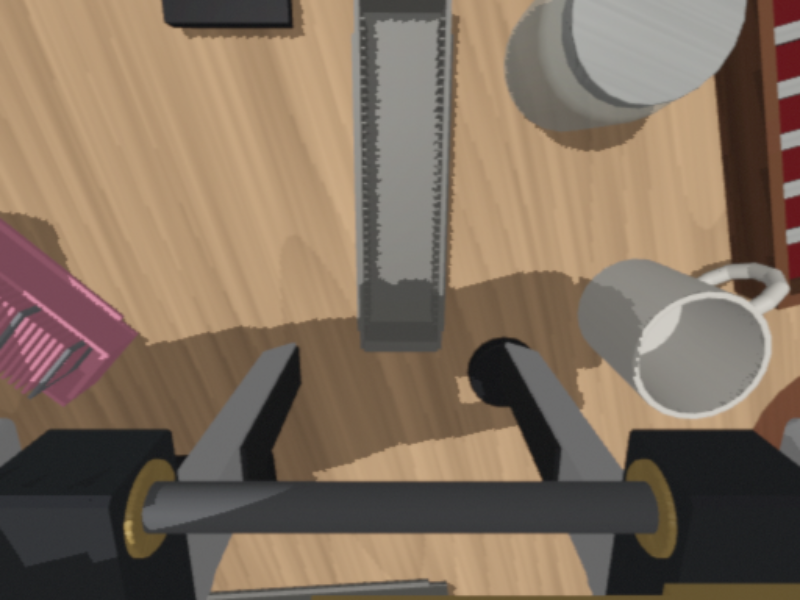

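```bash
python3 - <<'E'
from h import *
plan([([.315,-.293,.26],np.radians(-100.9))],94,vmax=45,wmax=.145)
E
```

```text
11
[-7.4,-21.5,31.2,0.1355,-0.0008,-0.0006,94],[-7.4,-17.1,33.8,0.1355,-0.0008,-0.0006,94],[-7.4,-12.4,35.8,0.1355,-0.0009,-0.0006,94],[-7.3,-7.5,37.2,0.1355,-0.0008,-0.0006,94],[-7.3,-2.4,37.9,0.1355,-0.0009,-0.0006,94],[-7.2,2.7,37.8,0.1354,-0.0009,-0.0007,94],[-7.2,7.8,37.1,0.1355,-0.0008,-0.0007,94],[-7.2,12.8,35.7,0.1354,-0.0009,-0.0006,94],[-7.2,17.4,33.7,0.1355,-0.0008,-0.0007,94],[-7.2,21.9,31.1,0.1354,-0.0009,-0.0006,94],[-7.1,25.8,27.8,0.1355,-0.0008,-0.0007,94],end [ 0.315 -0.293  0.26 ]
```

Call:
play_rows(deltas=[[[-7.4,-21.5,31.2,0.1355,0,0,94],[-7.4,-17.1,33.8,0.1355,0,0,94],[-7.4,-12.4,35.8,0.1355,0,0,94],[-7.3,-7.5,37.2,0.1355,0,0,94],[-7.3,-2.4,37.9,0.1355,0,0,94],[-7.2,2.7,37.8,0.1354,0,0,94],[-7.2,7.8,37.1,0.1355,0,0,94],[-7.2,12.8,35.7,0.1354,0,0,94],[-7.2,17.4,33.7,0.1355,0,0,94],[-7.2,21.9,31.1,0.1354,0,0,94]]])

```text
time_s: 8.05
ee_pos: [0.3411, -0.2694, 0.2442]
eef_rot: [2.464, 1.57, -0.738]
force: [0.1, 0.0, 0.3]
grip_width: 0.0941
```

Call:
play_rows(deltas=[[[-7,25.8,27.8,0.1355,0,0,94],[0,0,0,0,0,0,94]]])

```text
time_s: 8.25
ee_pos: [0.3111, -0.2951, 0.2518]
eef_rot: [2.232, 1.569, -1.109]
force: [0.0, -0.2, 0.2]
grip_width: 0.0938
```

```bash
python3 - <<'E'
from h import *
p,M,o=state(); print(o['time_s'],p,M.round(4),np.degrees(np.arctan2(M[1,1],M[0,1])),o['force'],o['grip_width'])
c=snap('wrist','w6'); cv2.imwrite('pics/w6b.png',cv2.resize(c['img'][:,:,::-1],(800,600),interpolation=cv2.INTER_CUBIC))
E
```

```text
8.25 [ 0.31107438 -0.29508868  0.25179328] [[ 9.000e-04 -1.973e-01 -9.803e-01]
 [-1.700e-03 -9.803e-01  1.973e-01]
 [-1.000e+00  1.500e-03 -1.200e-03]] -101.37833164300294 [ 0.04938028 -0.18089616  0.23001331] 0.09383953767614087
```

View pics/w6b.png

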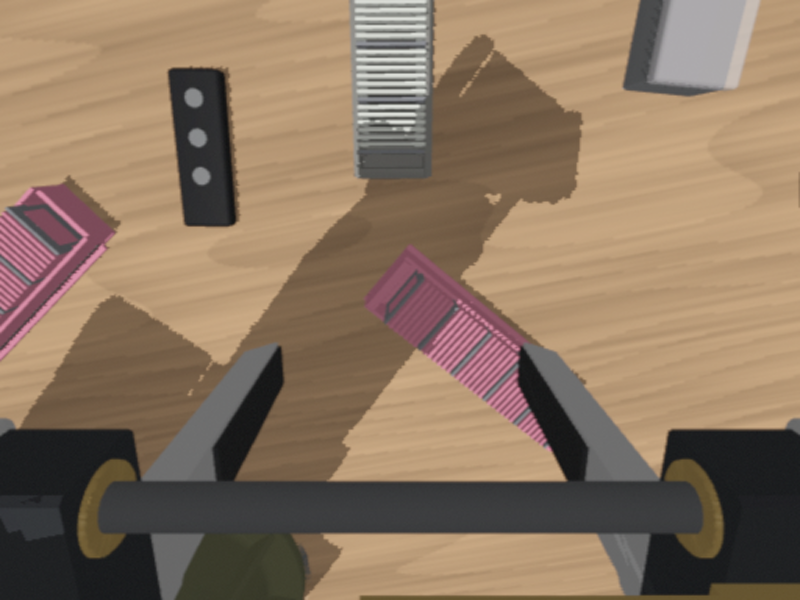

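```bash
python3 - <<'E'
from h import *
c=load('w6'); im=c['img'][:,:,::-1]
cv2.imwrite('pics/w6c.png',cv2.resize(im[0:125,210:295],None,fx=8,fy=4.6,interpolation=cv2.INTER_CUBIC)) 
E
```

```text
(no output)
```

View pics/w6c.png

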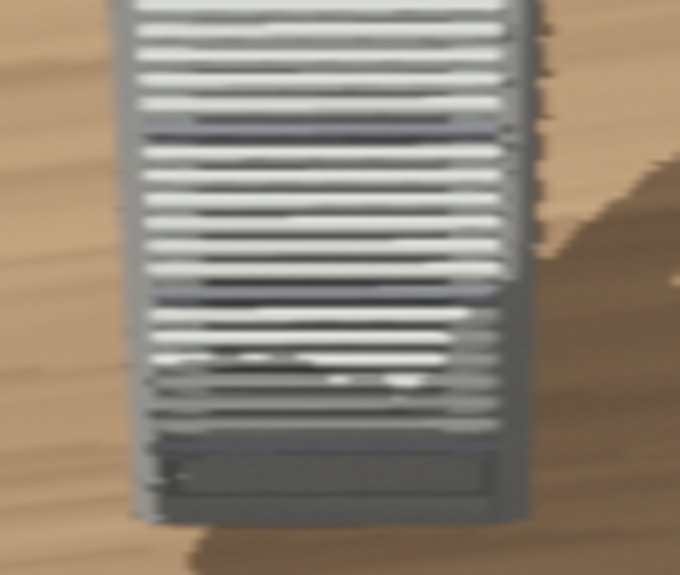

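```bash
python3 - <<'E'
from h import *
c=load('w6')
C=lambda x,y,z: cast(c,210+(x+.5)/8-.5,(y+.5)/4.6-.5,z)[:2]
for y,l,r in [(5,110,540),(200,119,537),(400,127,533),(510,132,530)]:
    a,b=C(l,y,.004),C(r,y,.004); print(a.round(4),b.round(4),np.linalg.norm(a-b).round(4),((a+b)/2).round(4))
for l in ([110,5],[132,510]),([540,5],[530,510]),([325,5],[331,510]):
    d=C(*l[0],.004)-C(*l[1],.004); print(np.degrees(np.arctan2(d[1],d[0])))
print('tail bottom',C(331,524,.0),'tail top outer', C(331,497,.046))
E
```

```text
[ 0.5112 -0.2953] [ 0.4983 -0.3595] 0.0655 [ 0.5048 -0.3274]
[ 0.4648 -0.286 ] [ 0.4518 -0.3505] 0.0658 [ 0.4583 -0.3183]
[ 0.4138 -0.2756] [ 0.4007 -0.3405] 0.0663 [ 0.4072 -0.308 ]
[ 0.3841 -0.2696] [ 0.3709 -0.3346] 0.0663 [ 0.3775 -0.3021]
-11.4508723552689
-11.073968440653317
-11.262455191685255
tail bottom [ 0.37347382 -0.30118334] tail top outer [ 0.38198812 -0.30353979]
```

```bash
python3 - <<'E'
from h import *
j=np.radians(-101.3)
plan([([.4355,-.3137,.10],j),([.4355,-.3137,.013],j)],94,vmax=45,wmax=.145)
E
```

```text
7
[30.3,-0.9,-24.9,0.0007,-0.0002,-0.0001,94],[30.3,-0.9,-24.9,0.0007,-0.0002,-0.0002,94],[30.3,-0.9,-25,0.0007,-0.0002,-0.0001,94],[30.2,-1,-24.9,0.0007,-0.0002,-0.0002,94],[30.3,-0.9,-25,0.0007,-0.0001,-0.0001,94],[43.5,0,0,0,0,0,94],[43.5,-0.1,0,0,0,0,94],end [ 0.4355 -0.3137  0.013 ]
```

Call:
play_rows(deltas=[[[30.3,-0.9,-25,0,0,0,94],[30.3,-0.9,-25,0,0,0,94],[30.3,-0.9,-25,0,0,0,94],[30.3,-0.9,-25,0,0,0,94],[30.3,-0.9,-25,0,0,0,94],[0,0,0,0,0,0,94]]])

```text
time_s: 8.9
ee_pos: [0.4377, -0.3099, 0.0945]
eef_rot: [-0.54, 1.564, 2.415]
force: [-0.4, 0.7, -0.6]
grip_width: 0.094
```

```bash
python3 - <<'E'
from h import *
j=np.radians(-101.3)
p,M,o=state(); print(p,np.degrees(np.arctan2(M[1,1],M[0,1])))
plan([([.4355,-.3137,.013],j)],94,vmax=30,wmax=.145)
E
```

```text
[ 0.43769894 -0.30994569  0.09447689] -100.68615713024472
3
[27.2,1.5,0.3,0.0036,0.002,0.0012,94],[27.1,1.4,0.4,0.0036,0.0021,0.0012,94],[27.2,1.4,0.4,0.0035,0.002,0.0012,94],end [ 0.4355 -0.3137  0.013 ]
```

Call:
play_rows(deltas=[[[27,1.5,0.4,0.003,0,0,94],[27,1.5,0.4,0.003,0,0,94],[20,0,0,0.003,0,0,94],[6,0,0,0,0,0,94],[0,0,0,0,0,0,94]]])

```text
time_s: 9.4
ee_pos: [0.4355, -0.3145, 0.0196]
eef_rot: [-0.546, 1.57, 2.398]
force: [-0.0, -0.4, 1.2]
grip_width: 0.0943
```

```bash
python3 - <<'E'
from h import *
p,M,o=state(); print(p,np.degrees(np.arctan2(M[1,1],M[0,1])),M.round(4))
c=snap('wrist','w7'); cv2.imwrite('pics/w7b.png',cv2.resize(c['img'][:,:,::-1],(800,600)))
E
```

```text
[ 0.43553383 -0.31454418  0.0196237 ] -101.35156372347227 [[-4.000e-04 -1.968e-01 -9.804e-01]
 [ 3.000e-04 -9.804e-01  1.968e-01]
 [-1.000e+00 -3.000e-04  4.000e-04]]
```

View pics/w7b.png

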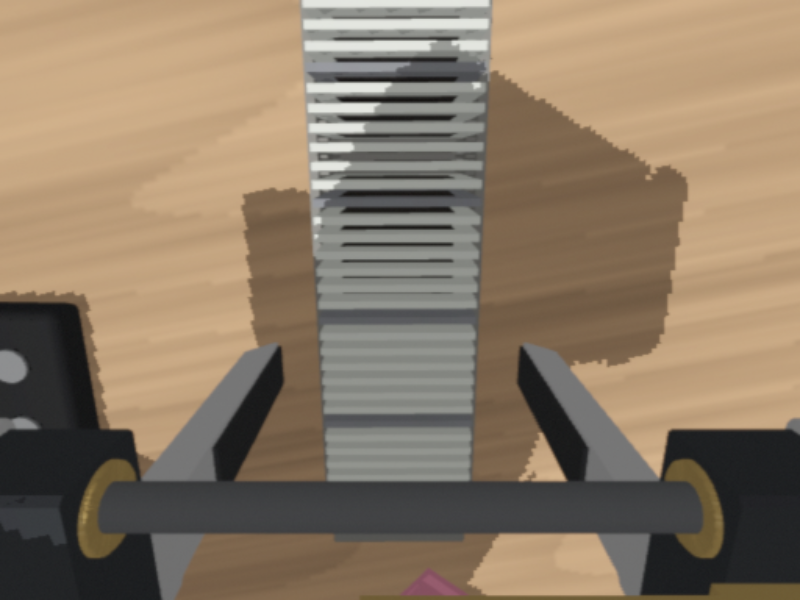

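Call:
play_rows(deltas=[[[6,0,0,0,0,0,94],[0,0,0,0,0,0,60],[0,0,0,0,0,0,60],[0,0,0,0,0,0,60],[0,0,0,0,0,0,45],[0,0,0,0,0,0,45],[0,0,0,0,0,0,45]]], grip_force=55)

```text
time_s: 10.15
ee_pos: [0.4355, -0.3149, 0.0135]
eef_rot: [-1.207, 1.571, 1.735]
force: [-0.8, 1.4, 1.4]
grip_width: 0.056
```

Call:
play_rows(deltas=[[[-4,0,0,0,0,0,45],[-8,0,0,0,0,0,45],[-10,0,0,0,0,0,45],[0,0,0,0,0,0,45],[0,0,0,0,0,0,45]]])

```text
time_s: 10.65
ee_pos: [0.4356, -0.3151, 0.0358]
eef_rot: [2.592, 1.57, -0.749]
force: [0.6, 0.1, -3.1]
grip_width: 0.0556
```

```bash
python3 - <<'E'
from h import *
p,M,o=state(); print(o['time_s'],p,np.degrees(np.arctan2(M[1,1],M[0,1])),o['force'],o['moment'],o['grip_width'])
c=snap('scene','s8'); cv2.imwrite('pics/s8b.png',cv2.resize(c['img'][130:230,170:310,::-1],None,fx=5.5,fy=5.5,interpolation=cv2.INTER_CUBIC))
E
```

```text
10.65 [ 0.43555335 -0.31506616  0.03582212] -101.41676415134458 [ 0.60439667  0.13589075 -3.1283398 ] [ 0.0537602   0.34612453 -0.03329589] 0.05564222901528407
```

View pics/s8b.png

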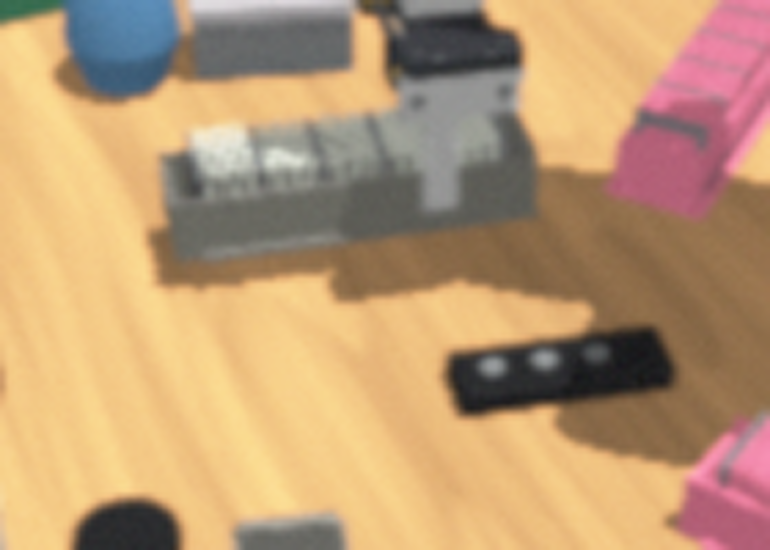

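```bash
python3 - <<'E'
from h import *
p,M,o=state()
s=(np.array([.4356,-.315,.0358]),M)
j0=np.arctan2(M[1,1],M[0,1])
s=plan([([.4356,-.315,.14],j0)],45,vmax=27,start=s)
s=plan([(W(-.175,0,.14),J)],45,vmax=30,wmax=.095,start=s)
E
```

```text
4
[-26,0,0,0,0,0,45],[-26.1,0,0,0,0,0,45],[-26,0,0,0,0,0,45],[-26.1,0,0,0,0,0,45],end [ 0.4356 -0.315   0.14  ]
16
[0,-22.5,-1.9,-0.0935,0,0,45],[0,-22.2,-4,-0.0935,0,0,45],[0,-21.7,-6,-0.0935,0,0,45],[0,-21.1,-8.1,-0.0935,0,0,45],[0,-20.2,-10,-0.0935,0,0,45],[0,-19.2,-11.8,-0.0935,0,0,45],[0,-18,-13.6,-0.0935,0,0,45],[0,-16.7,-15.2,-0.0935,0,0,45],[0,-15.2,-16.7,-0.0935,0,0,45],[0,-13.6,-18,-0.0935,0,0,45],[0,-11.8,-19.2,-0.0935,0,0,45],[0,-10,-20.2,-0.0935,0,0,45],[0,-8,-21.1,-0.0935,0,0,45],[0,-6,-21.7,-0.0935,0,0,45],[0,-4,-22.2,-0.0936,0,0,45],[0,-1.9,-22.6,-0.0935,0,0,45],end [0.5367 0.0316 0.14  ]
```

Call:
play_rows(deltas=[[[-10,0,0,0,0,0,45],[-20,0,0,0,0,0,45],[-28,0,0,0,0,0,45],[-26,0,0,0,0,0,45],[-14,0,0,0,0,0,45],[-6,-11,-1,-0.047,0,0,45],[0,-11.5,-1,-0.0465,0,0,45],[0,-22.2,-4,-0.0935,0,0,45],[0,-21.7,-6,-0.0935,0,0,45],[0,-21.1,-8.1,-0.0935,0,0,45]]])

```text
time_s: 11.7
ee_pos: [0.46, -0.2261, 0.138]
eef_rot: [-0.734, 1.568, 2.589]
force: [-0.2, -0.3, -2.8]
grip_width: 0.0557
```

Call:
play_rows(deltas=[[[0,-20.2,-10,-0.0935,0,0,45],[0,-19.2,-11.8,-0.0935,0,0,45],[0,-18,-13.6,-0.0935,0,0,45],[0,-16.7,-15.2,-0.0935,0,0,45],[0,-15.2,-16.7,-0.0935,0,0,45],[0,-13.6,-18,-0.0935,0,0,45],[0,-11.8,-19.2,-0.0935,0,0,45],[0,-10,-20.2,-0.0935,0,0,45],[0,-8,-21.1,-0.0935,0,0,45],[0,-6,-21.7,-0.0935,0,0,45]]])

```text
time_s: 12.7
ee_pos: [0.5227, -0.0098, 0.138]
eef_rot: [-1.221, 1.568, 3.037]
force: [1.7, 1.1, -3.0]
grip_width: 0.0552
```

Call:
play_rows(deltas=[[[0,-4,-22.2,-0.0935,0,0,45],[0,-1,-12,-0.0535,0,0,45],[0,-1,-10.6,-0.04,0,0,45],[0,0,0,0,0,0,45],[0,0,0,0,0,0,45]]])

```text
time_s: 13.2
ee_pos: [0.5351, 0.0319, 0.1389]
eef_rot: [-1.128, 1.57, -2.973]
force: [-0.5, 0.3, -4.1]
grip_width: 0.0553
```

```bash
cat >> h.py <<'E'
def rep():
    p,M,o=state(); print('t',round(o['time_s'],2),'p',p.round(4),'jaw',np.degrees(np.arctan2(M[1,1],M[0,1])).round(2),'want',np.degrees(J).round(2),'F',o['force'].round(1),'M',o['moment'].round(2),'w',o['grip_width'].round(4),'proj xy',((p-O)@EX).round(4),((p-O)@EY).round(4),'tilt',M[:,0].round(4))
E
python3 - <<'E'
from h import *
rep()
c=snap('scene','s9'); cv2.imwrite('pics/s9b.png',cv2.resize(c['img'][:,:,::-1],(800,600),interpolation=cv2.INTER_CUBIC))
c=snap('wrist','w9'); cv2.imwrite('pics/w9b.png',cv2.resize(c['img'][:,:,::-1],(800,600),interpolation=cv2.INTER_CUBIC))
E
```

```text
Traceback (most recent call last):
  File "h.py", line 35, in rep
    p,M,o=state(); print('t',round(o['time_s'],2),'p',p.round(4),'jaw',np.degrees(np.arctan2(M[1,1],M[0,1])).round(2),'want',np.degrees(J).round(2),'F',o['force'].round(1),'M',o['moment'].round(2),'w',o['grip_width'].round(4),'proj xy',((p-O)@EX).round(4),((p-O)@EY).round(4),'tilt',M[:,0].round(4))
                                                                                                                                                                                                         ^^^^^^^^^^^^^^^^^^^^^
AttributeError: 'float' object has no attribute 'round'
```

```bash
sed -i "s/o\['grip_width'\].round(4)/round(float(o['grip_width']),4)/" h.py
python3 - <<'E'
from h import *
rep()
c=snap('scene','s9'); cv2.imwrite('pics/s9b.png',cv2.resize(c['img'][:,:,::-1],(800,600),interpolation=cv2.INTER_CUBIC))
c=snap('wrist','w9'); cv2.imwrite('pics/w9b.png',cv2.resize(c['img'][:,:,::-1],(800,600),interpolation=cv2.INTER_CUBIC))
E
```

```text
t 13.2 p [0.5351 0.0319 0.1389] jaw -15.71 want -15.7 F [-0.5  0.3 -4.1] M [-0.2   0.15  0.02] w 0.0553 proj xy -0.1751 0.0016 tilt [-9.e-04 -1.e-04 -1.e+00]
```

View pics/s9b.png

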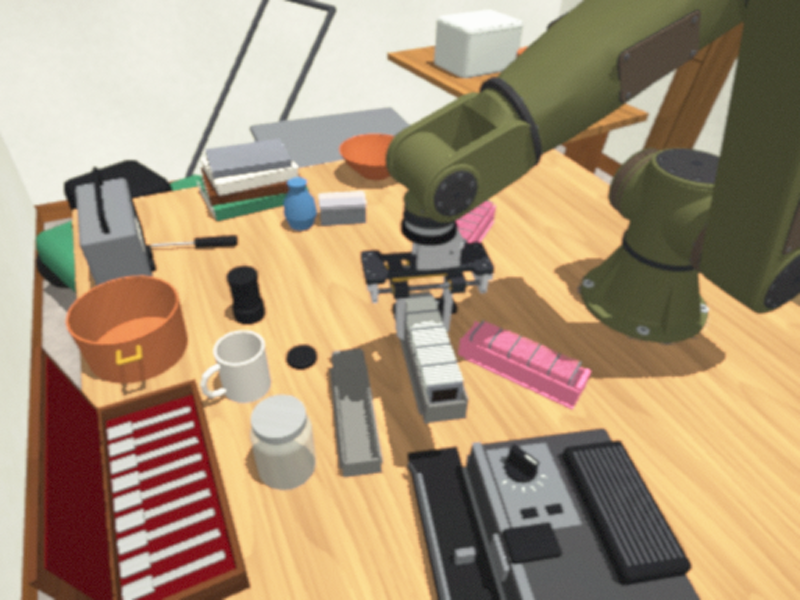

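View pics/w9b.png

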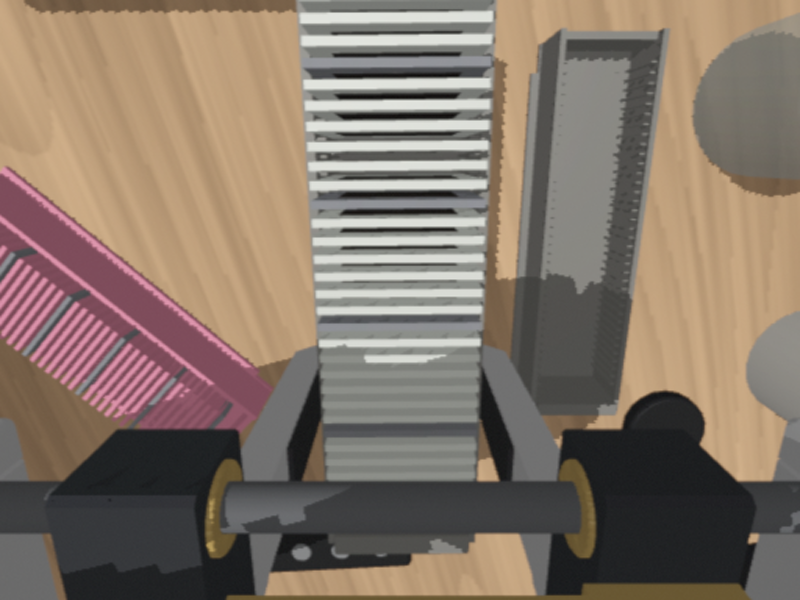

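Call:
play_rows(deltas=[[[10,0,0,0,0,0,45],[20,0,0,0,0,0,45],[25,0,0,0,0,0,45],[20,0,0,0,0,0,45],[12,0,0,0,0,0,45],[5,0,0,0,0,0,45],[0,0,0,0,0,0,45]]])

```text
time_s: 14.0
ee_pos: [0.5353, 0.0317, 0.0472]
eef_rot: [-1.27, 1.57, -3.115]
force: [0.4, 0.3, -3.2]
grip_width: 0.0556
```

```bash

python3 - <<'E'
from h import *
rep()
c=snap('scene','s10'); cv2.imwrite('pics/s10b.png',cv2.resize(c['img'][190:340,200:380,::-1],None,fx=4.4,fy=4,interpolation=cv2.INTER_CUBIC))
c=snap('top','t10'); cv2.imwrite('pics/t10b.png',cv2.resize(c['img'][130:250,120:290,::-1],None,fx=4.7,fy=4.7,interpolation=cv2.INTER_CUBIC))
E
```

```text
t 14.0 p [0.5353 0.0317 0.0472] jaw -15.72 want -15.7 F [ 0.4  0.3 -3.2] M [-0.23  0.12  0.01] w 0.0556 proj xy -0.1751 0.0013 tilt [-6.e-04 -0.e+00 -1.e+00]
```

View pics/s10b.png

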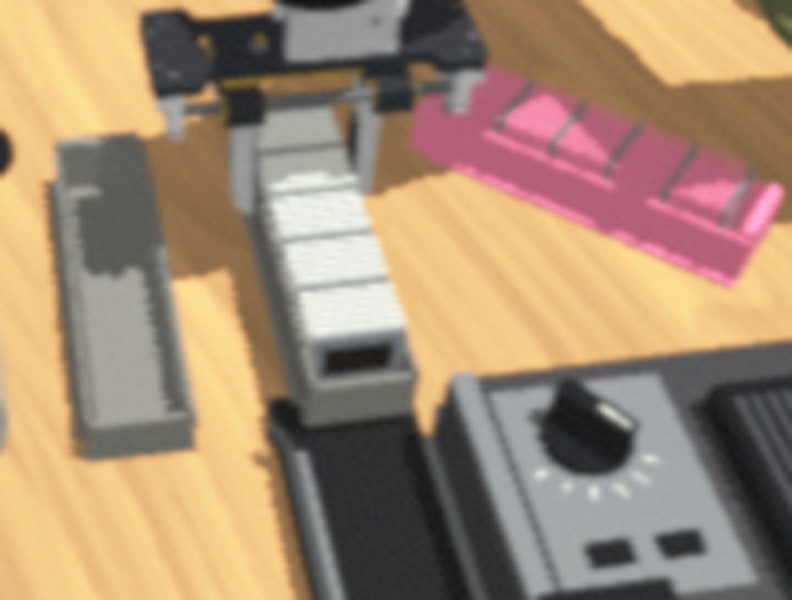

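View pics/t10b.png

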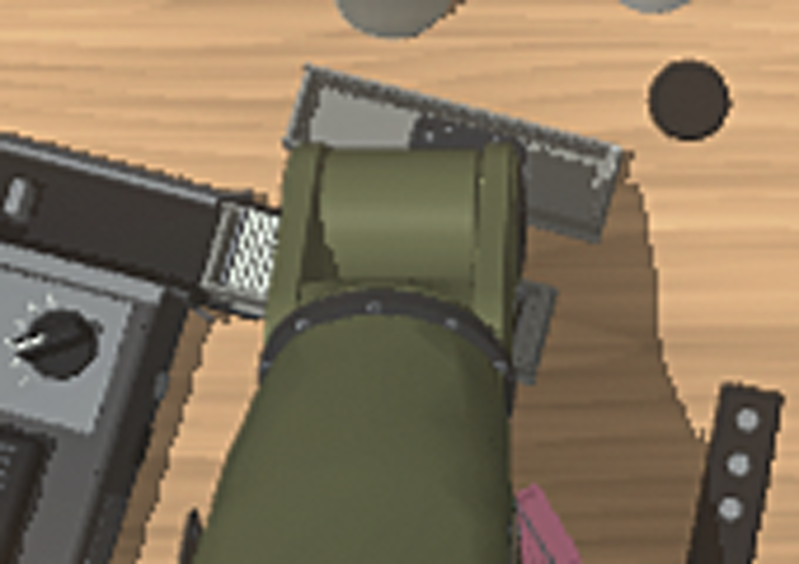

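Call:
play_rows(deltas=[[[4,0,0,0,0,0,45],[3,0,0,0,0,0,45],[2,0,0,0,0,0,45],[0,0,0,0,0,0,45]]])

```text
time_s: 14.5
ee_pos: [0.5353, 0.0319, 0.0382]
eef_rot: [-1.324, 1.57, 3.115]
force: [-0.2, 0.2, -3.3]
grip_width: 0.0559
```

```bash
python3 -c "
from h import *
rep()"
```

```text
t 14.5 p [0.5353 0.0319 0.0382] jaw -15.71 want -15.7 F [-0.2  0.2 -3.3] M [-0.25  0.13  0.05] w 0.0559 proj xy -0.175 0.0014 tilt [-4.e-04  0.e+00 -1.e+00]
```

Call:
play_rows(deltas=[[[1.3,0,0,0,0,0,45],[0,0,-6,0,0,0,45],[0,0,-8,0,0,0,45],[0,0,-8,0,0,0,45],[0,0,-8,0,0,0,45]]])

```text
time_s: 15.0
ee_pos: [0.5438, 0.0617, 0.0372]
eef_rot: [2.266, 1.571, 0.421]
force: [0.3, 0.3, -3.7]
grip_width: 0.0556
```

```bash
python3 -c "
from h import *
rep()"
```

```text
t 15.0 p [0.5438 0.0617 0.0372] jaw -15.69 want -15.7 F [ 0.3  0.3 -3.7] M [-0.23  0.15  0.01] w 0.0556 proj xy -0.144 0.0013 tilt [ 1.e-04  1.e-04 -1.e+00]
```

Call:
play_rows(deltas=[[[0,0,-10,0,0,0,45],[0,0,-10,0,0,0,45],[0,0,-10,0,0,0,45],[0,0,-10,0,0,0,45]]])

```text
time_s: 15.4
ee_pos: [0.5546, 0.1002, 0.0371]
eef_rot: [-1.186, 1.571, -3.031]
force: [0.2, 0.1, -3.5]
grip_width: 0.0556
```

```bash
python3 -c "
from h import *
rep()"
```

```text
t 15.4 p [0.5546 0.1002 0.0371] jaw -15.69 want -15.7 F [ 0.2  0.1 -3.5] M [-0.24  0.11  0.  ] w 0.0556 proj xy -0.104 0.0013 tilt [-1.e-04 -0.e+00 -1.e+00]
```

Call:
play_rows(deltas=[[[0,0,-10,0,0,0,45],[0,0,-10,0,0,0,45],[0,0,-10,0,0,0,45],[0,0,-10,0,0,0,45],[0,0,-10,0,0,0,45],[0,0,-5,0,0,0,45],[0,0,-3,0,0,0,45]]])

```text
time_s: 16.1
ee_pos: [0.5702, 0.1556, 0.0371]
eef_rot: [-0.818, 1.571, -2.662]
force: [-0.4, -0.2, -3.3]
grip_width: 0.0554
```

```bash
python3 - <<'E'
from h import *
rep()
c=snap('wrist','w11'); cv2.imwrite('pics/w11b.png',cv2.resize(c['img'][:,:,::-1],(800,600),interpolation=cv2.INTER_CUBIC))
c=snap('scene','s11'); cv2.imwrite('pics/s11b.png',cv2.resize(c['img'][190:384,200:400,::-1],None,fx=4,fy=3.1,interpolation=cv2.INTER_CUBIC))
E
```

```text
t 16.1 p [0.5702 0.1556 0.0371] jaw -15.68 want -15.7 F [-0.4 -0.2 -3.3] M [-0.24  0.17  0.01] w 0.0554 proj xy -0.0465 0.0013 tilt [-1.e-04 -1.e-04 -1.e+00]
```

View pics/w11b.png

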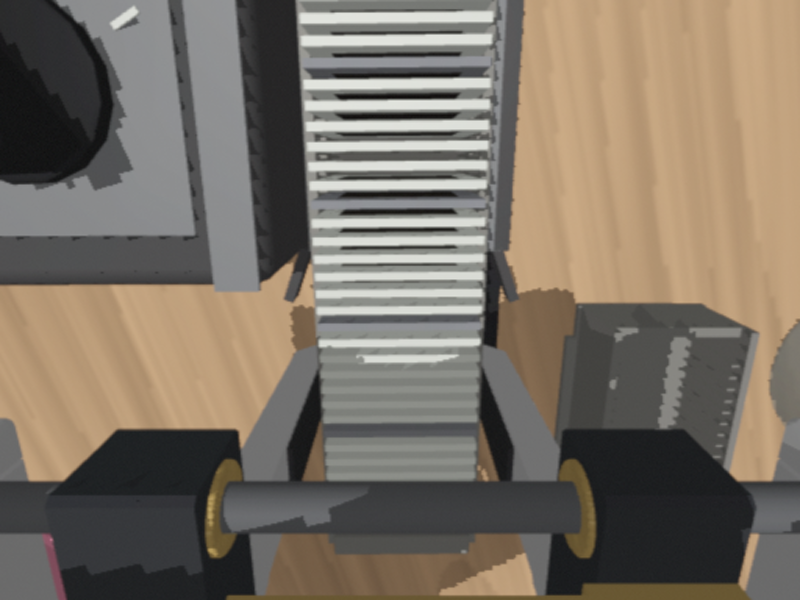

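View pics/s11b.png

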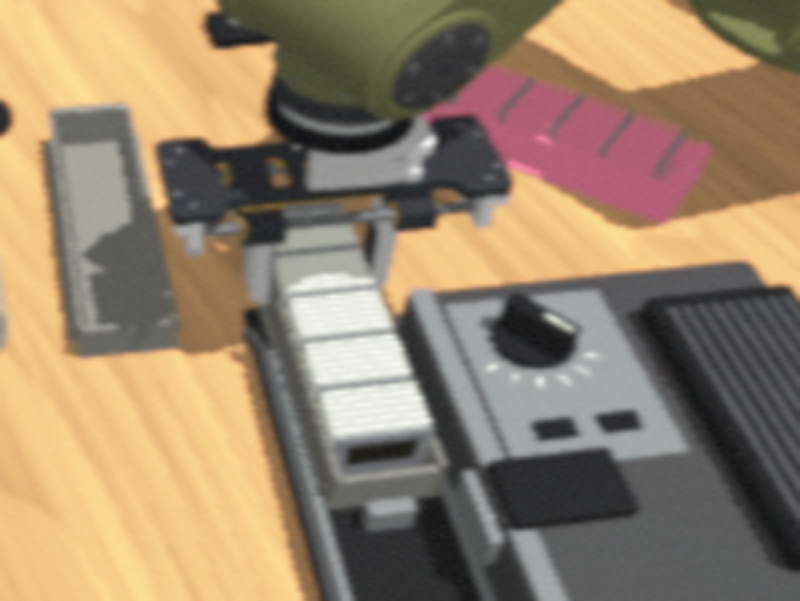

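Call:
play_rows(deltas=[[[0.8,0,-3,0,0,0,45],[0,0,-2,0,0,0,45],[0,0,-2,0,0,0,45],[0,0,0,0,0,0,45]]])

```text
time_s: 16.6
ee_pos: [0.572, 0.162, 0.0364]
eef_rot: [2.405, 1.571, 0.56]
force: [0.8, -1.1, -2.8]
grip_width: 0.0556
```

```bash
python3 -c "
from h import *
rep()"
```

```text
t 16.6 p [0.572  0.162  0.0364] jaw -15.7 want -15.7 F [ 0.8 -1.1 -2.8] M [-0.25  0.14  0.03] w 0.0556 proj xy -0.0398 0.0012 tilt [ 1.e-04  0.e+00 -1.e+00]
```

Call:
play_rows(deltas=[[[0,0,-1.5,0,0,0,45],[0,0,-1.5,0,0,0,45],[0,0,0,0,0,0,45]]])

```text
time_s: 16.9
ee_pos: [0.5723, 0.1629, 0.0362]
eef_rot: [-0.348, 1.567, -2.193]
force: [-4.9, -13.6, 0.6]
grip_width: 0.0555
```

```bash
python3 -c "
from h import *
rep()"
```

```text
t 16.9 p [0.5723 0.1629 0.0362] jaw -15.73 want -15.7 F [ -4.9 -13.6   0.6] M [-2.46  0.92  0.1 ] w 0.0555 proj xy -0.0389 0.0013 tilt [-0.0021 -0.0029 -1.    ]
```

Call:
play_rows(deltas=[[[0.7,0,0,0,0,0,45],[0,0,0,0,0,0,45],[0,0,0,0,0,0,58],[0,0,0,0,0,0,66],[0,0,0,0,0,0,80],[0,0,0,0,0,0,80]]])

```text
time_s: 17.5
ee_pos: [0.5729, 0.165, 0.0358]
eef_rot: [2.324, 1.57, 0.479]
force: [-0.2, 0.1, 0.0]
grip_width: 0.0781
```

Call:
play_rows(deltas=[[[0,0,2.5,0,0,0,80],[-25,0,0,0,0,0,80],[-40,0,0,0,0,0,80],[-45,0,0,0,0,0,80],[-40,0,10,0,0,0,80],[-20,0,30,0,0,0,80],[0,0,30,0,0,0,80],[0,0,0,0,0,0,80]]])

```text
time_s: 18.3
ee_pos: [0.5528, 0.0925, 0.2066]
eef_rot: [1.692, 1.569, -0.156]
force: [0.3, 0.3, 0.2]
grip_width: 0.0801
```

```bash
python3 - <<'E'
from h import *
rep()
c=snap('wrist','w12'); cv2.imwrite('pics/w12b.png',cv2.resize(c['img'][:,:,::-1],(800,600),interpolation=cv2.INTER_CUBIC))
E
```

```text
t 18.3 p [0.5528 0.0925 0.2066] jaw -15.84 want -15.7 F [0.3 0.3 0.2] M [-0.05  0.11  0.01] w 0.0801 proj xy -0.1119 0.0009 tilt [ 1.4e-03 -2.0e-04 -1.0e+00]
```

View pics/w12b.png

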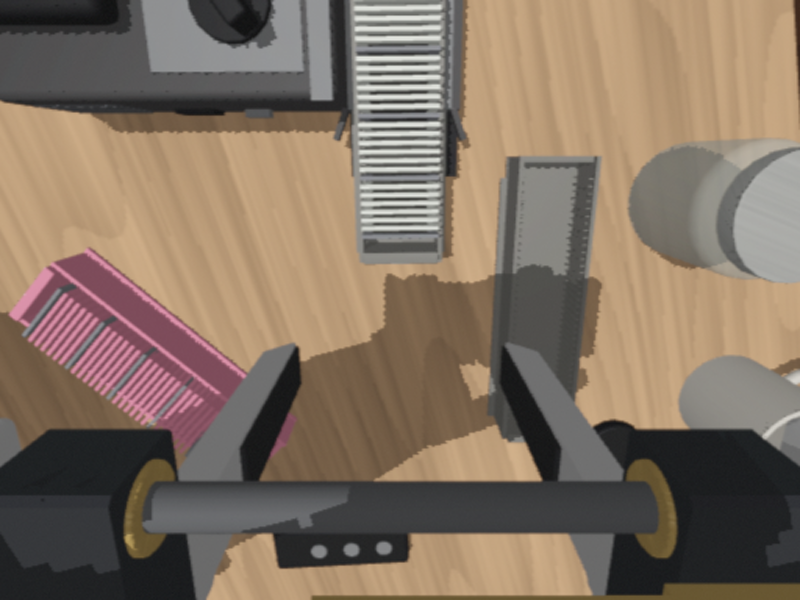

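```bash
python3 - <<'E'
from h import *
c=load('w12')
for z in (.062,.068): 
  q=cast(c,400.5*.64-.5,263*.64-.5,z); print((q-O)@EX,(q-O)@EY)
q=cast(c,400.5*.64-.5,236*.64-.5,.068); print((q-O)@EX)
plan([([.5109,.2725,.175],np.radians(20.3))],50,vmax=45,wmax=.14)
E
```

```text
-0.10122497840612613 0.0006840322765881805
-0.09992733013861943 0.0006767872564597301
-0.0817987469059118
5
[6.2,-17.9,-32.1,-0.126,0,-0.0002,50],[6.2,-13.7,-34.1,-0.1261,0,-0.0002,50],[6.2,-9.3,-35.5,-0.126,0,-0.0001,50],[6.3,-4.7,-36.4,-0.1261,0,-0.0002,50],[6.2,-0.1,-36.7,-0.126,0,-0.0001,50],end [0.5109 0.2725 0.175 ]
```

Call:
play_rows(deltas=[[[6,-17.9,-32.1,-0.126,0,0,50],[6,-13.7,-34.1,-0.126,0,0,50],[6,-9.3,-35.5,-0.126,0,0,50],[6,-4.7,-36.4,-0.126,0,0,50],[6,0,-36.7,-0.126,0,0,50],[0,0,0,0,0,0,50],[0,0,0,0,0,0,50]]])

```text
time_s: 19.05
ee_pos: [0.5103, 0.2746, 0.1751]
eef_rot: [-1.469, 1.57, -2.683]
force: [0.1, -0.2, -0.6]
grip_width: 0.0499
```

```bash
python3 - <<'E'
from h import *
rep()
c=snap('wrist','w13'); cv2.imwrite('pics/w13b.png',cv2.resize(c['img'][:,:,::-1],(800,600),interpolation=cv2.INTER_CUBIC))
c=snap('top','t13'); cv2.imwrite('pics/t13b.png',cv2.resize(c['img'][130:280,30:290,::-1],None,fx=3,fy=3,interpolation=cv2.INTER_CUBIC))
plan([([.5109,.2725,.103],np.radians(20.3))],50,vmax=45,wmax=.14)
E
```

```text
t 19.05 p [0.5103 0.2746 0.1751] jaw 20.44 want -15.7 F [ 0.1 -0.2 -0.6] M [-0.03  0.02  0.  ] w 0.0499 proj xy 0.0519 0.0911 tilt [-8.e-04 -4.e-04 -1.e+00]
2
[36.3,-0.2,0.3,0.0001,0,0,50],[36.3,-0.1,0.4,0.0001,0.0001,0.0001,50],end [0.5109 0.2725 0.103 ]
```

View pics/w13b.png

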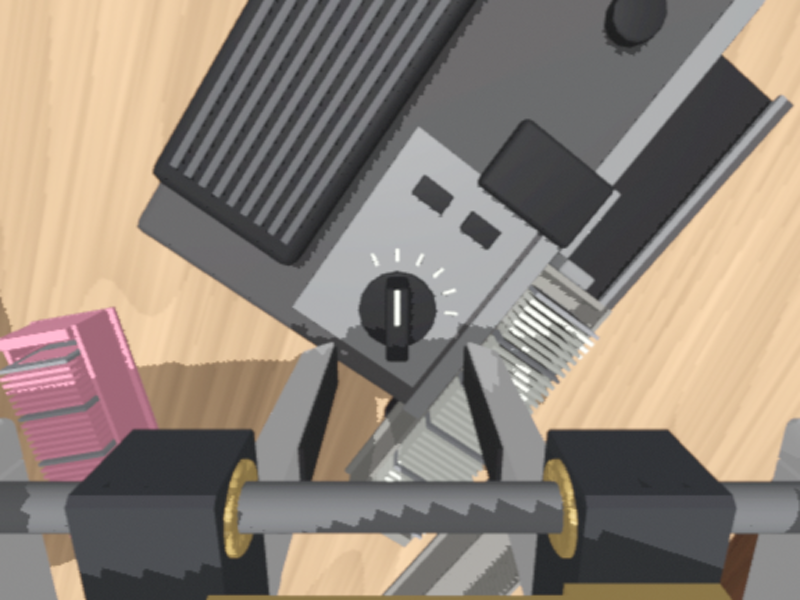

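View pics/t13b.png

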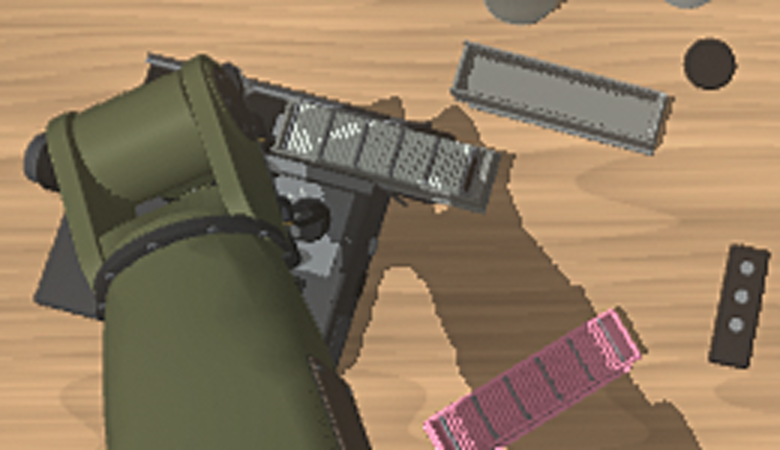

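```bash
python3 - <<'E'
from h import *
c=load('w13'); f=lambda x,y,z: cast(c,(x+.5)*.64-.5,(y+.5)*.64-.5,z).round(4)
print(f(397,277,.123),f(397,349,.123),(f(397,277,.123)+f(397,349,.123))/2, f(397,312,.098))
E
```

```text
[0.5011 0.2959 0.123 ] [0.5143 0.2603 0.123 ] [0.5077 0.2781 0.123 ] [0.51   0.2713 0.098 ]
```

Call:
play_rows(deltas=[[[25,0,1.2,0,0,0,50],[25,0,1.2,0,0,0,50],[14,0,0,0,0,0,50],[6,0,0,0,0,0,50],[0,0,0,0,0,0,50]]], grip_force=25)

```text
time_s: 19.65
ee_pos: [0.5118, 0.271, 0.1056]
eef_rot: [-1.49, 1.57, -2.705]
force: [-0.3, -0.2, 1.2]
grip_width: 0.05
```

```bash
python3 - <<'E'
from h import *
rep()
c=snap('wrist','w14'); cv2.imwrite('pics/w14b.png',cv2.resize(c['img'][:,:,::-1],(800,600),interpolation=cv2.INTER_CUBIC))
E
```

```text
t 19.65 p [0.5118 0.271  0.1056] jaw 20.34 want -15.7 F [-0.3 -0.2  1.2] M [-0.04  0.03 -0.02] w 0.05 proj xy 0.0488 0.0887 tilt [-4.e-04 -2.e-04 -1.e+00]
```

View pics/w14b.png

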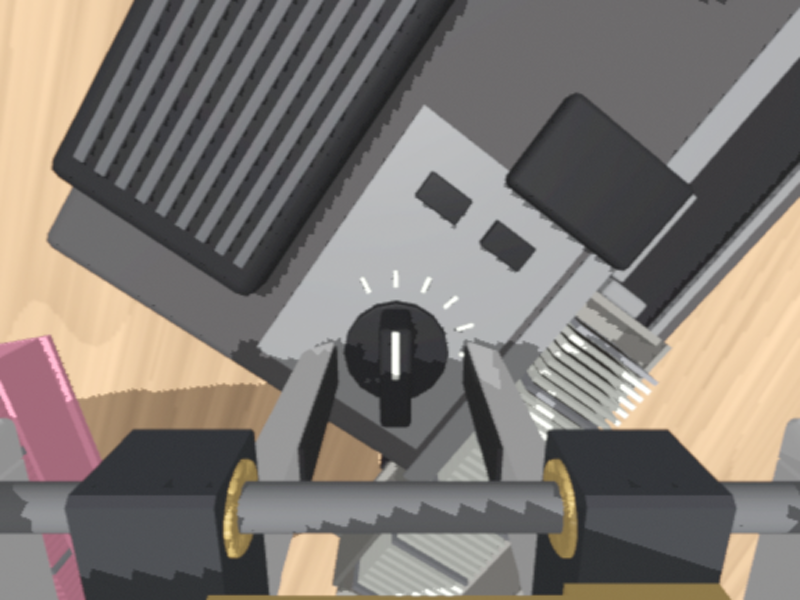

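```bash
python3 - <<'E'
from h import *
c=load('w14'); p,M,o=state()
print((proj(c,[p,[p[0],p[1],.098],[p[0],p[1],.123]])+.5)/.64-.5)
f=lambda x,y,z: cast(c,(x+.5)*.64-.5,(y+.5)*.64-.5,z).round(4)
print('disc ctr',f(396,352,.098),'edges',f(345,352,.098),f(447,352,.098),f(396,301,.098))
print('bar width ctr',f(396,400,.123), 'rear end',f(396,426,.123))
E
```

```text
[[399.7684649  364.98467101]
 [399.83275317 356.69602141]
 [399.6222371  383.83773488]]
disc ctr [0.5098 0.2727 0.098 ] edges [0.49   0.2653 0.098 ] [0.5296 0.28   0.098 ] [0.5022 0.2934 0.098 ]
bar width ctr [0.5131 0.2646 0.123 ] rear end [0.5168 0.2545 0.123 ]
```

Call:
play_rows(deltas=[[[1.5,-1.2,-2.3,0,0,0,50],[0,0,0,0,0,0,20],[0,0,0,0,0,0,8],[0,0,0,0,0,0,8],[0,0,0,0,0,0,8],[0,0,0,0,0,0,8]]])

```text
time_s: 20.3
ee_pos: [0.5097, 0.2731, 0.1042]
eef_rot: [1.598, 1.571, 0.383]
force: [-0.5, 0.5, -1.3]
grip_width: 0.0135
```

```bash
python3 -c "
from h import *
rep()"
```

```text
t 20.3 p [0.5097 0.2731 0.1042] jaw 20.39 want -15.7 F [-0.5  0.5 -1.3] M [-0.11  0.04  0.03] w 0.0135 proj xy 0.0503 0.0913 tilt [ 1.e-04  1.e-04 -1.e+00]
```

Still closing; wait a row, then turn clockwise in parts.

Call:
play_rows(deltas=[[[0,0,0,0,0,0,8],[0,0,0,0,0,0,8],[0,0,0,0.1,0,0,8],[0,0,0,0.1,0,0,8],[0,0,0,0.1,0,0,8],[0,0,0,0.1,0,0,8],[0,0,0,0,0,0,8]]])

```text
time_s: 21.0
ee_pos: [0.5097, 0.273, 0.1042]
eef_rot: [-0.217, 1.571, -1.833]
force: [-0.9, -1.0, 1.8]
grip_width: 0.0116
```

```bash
python3 -c "
from h import *
rep()"
```

```text
t 21.0 p [0.5097 0.273  0.1042] jaw -2.62 want -15.7 F [-0.9 -1.   1.8] M [-0.42  0.4  -0.  ] w 0.0116 proj xy 0.0502 0.0913 tilt [-0.e+00 -2.e-04 -1.e+00]
```

Call:
play_rows(deltas=[[[0,0,0,0.1,0,0,8],[0,0,0,0.1,0,0,8],[0,0,0,0.1,0,0,8],[0,0,0,0.1,0,0,8],[0,0,0,0.04,0,0,8],[0,0,0,0,0,0,8],[0,0,0,0,0,0,8]]])

```text
time_s: 21.7
ee_pos: [0.5101, 0.2729, 0.1042]
eef_rot: [1.781, 1.57, -0.271]
force: [3.0, -3.3, 0.2]
grip_width: 0.0118
```

```bash
python3 -c "
from h import *
rep()"
```

```text
t 21.7 p [0.5101 0.2729 0.1042] jaw -27.56 want -15.7 F [ 3.  -3.3  0.2] M [-0.73 -0.59  0.01] w 0.0118 proj xy 0.0501 0.0908 tilt [ 9.e-04 -3.e-04 -1.e+00]
```

Call:
play_rows(deltas=[[[0,0,0,0,0,0,14],[0,0,0,0,0,0,30],[0,0,0,0,0,0,50],[0,0,0,0,0,0,50],[-20,0,0,0,0,0,50],[-35,0,0,0,0,0,50],[-40,0,0,0,0,0,50],[-40,0,20,0,0,0,50],[0,0,30,0,0,0,50],[0,0,0,0,0,0,50]]])

```text
time_s: 22.7
ee_pos: [0.4858, 0.2273, 0.2406]
eef_rot: [2.354, 1.569, 0.298]
force: [-1.5, -0.9, -0.0]
grip_width: 0.05
```

```bash
python3 - <<'E'
from h import *
rep()
c=snap('wrist','w15'); cv2.imwrite('pics/w15b.png',cv2.resize(c['img'][:,:,::-1],(800,600),interpolation=cv2.INTER_CUBIC))
c=snap('scene','s15'); cv2.imwrite('pics/s15b.png',cv2.resize(c['img'][:,:,::-1],(800,600),interpolation=cv2.INTER_CUBIC))
c=snap('top','t15'); cv2.imwrite('pics/t15b.png',cv2.resize(c['img'][:,:,::-1],(800,600),interpolation=cv2.INTER_CUBIC))
E
```

```text
t 22.7 p [0.4858 0.2273 0.2406] jaw -27.79 want -15.7 F [-1.5 -0.9 -0. ] M [-0.03  0.14 -0.02] w 0.05 proj xy -0.0003 0.1019 tilt [ 2.e-03  6.e-04 -1.e+00]
```

View pics/w15b.png

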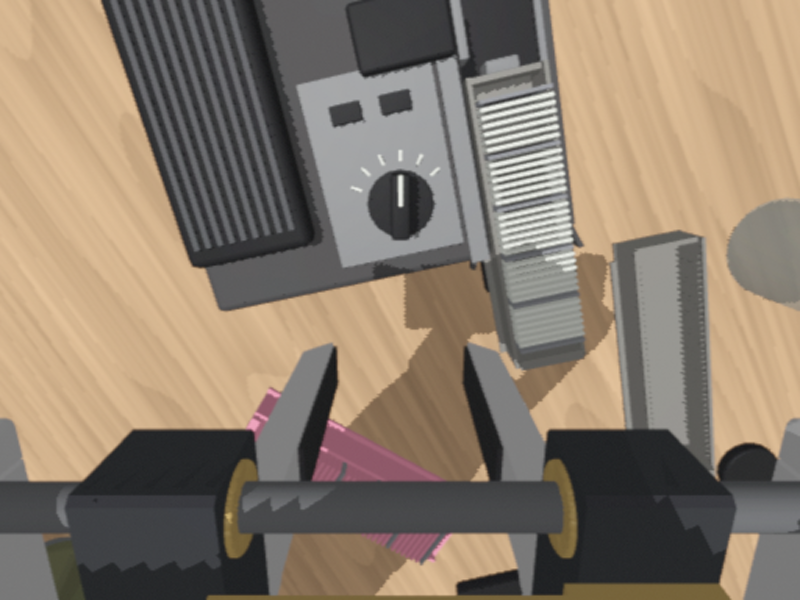

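View pics/s15b.png

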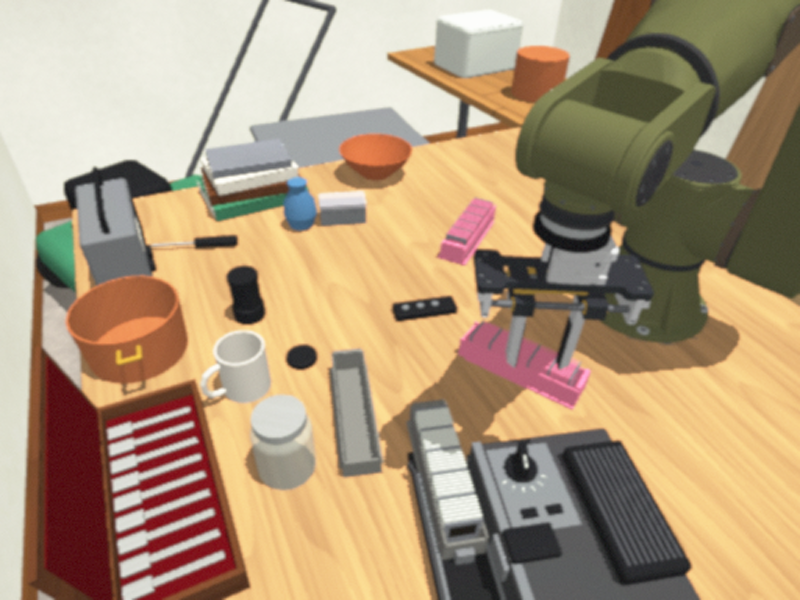

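View pics/t15b.png

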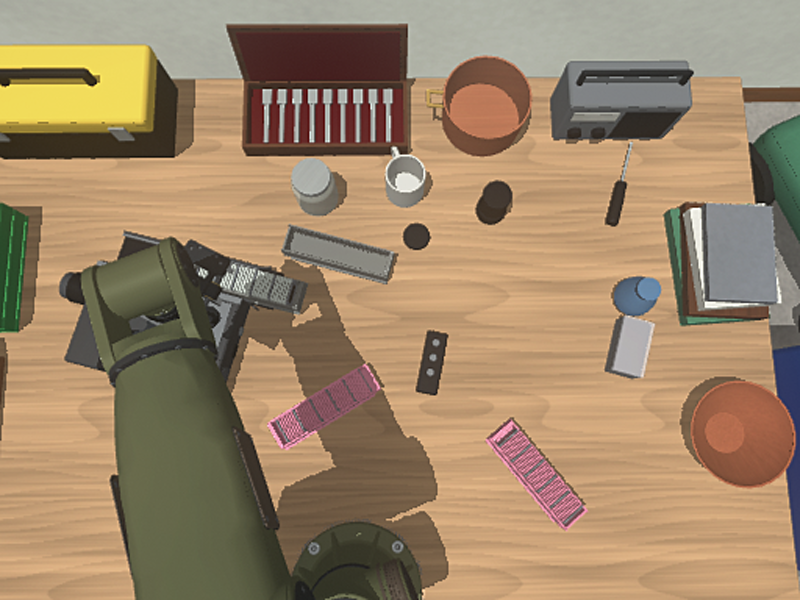

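```bash
python3 - <<'E'
from h import *
c=load('w15'); f=lambda x,y,z: cast(c,(x+.5)*.64-.5,(y+.5)*.64-.5,z)
for q in (f(515,370,.062),f(583,352,.062)): print((q-O)@EX,(q-O)@EY)
im=c['img'][:,:,::-1]; cv2.imwrite('pics/w15c.png',cv2.resize(im[20:245,230:400],None,fx=4,fy=2.6,interpolation=cv2.INTER_CUBIC))
d=f(401,176,.123)-f(401,207,.123); print(np.degrees(np.arctan2(d[1],d[0])),'want 62.3')
E
```

```text
-0.10224050875525888 0.029269831684596858
-0.09816200072173681 -0.025729012736137105
62.20892211043266 want 62.3
```

View pics/w15c.png

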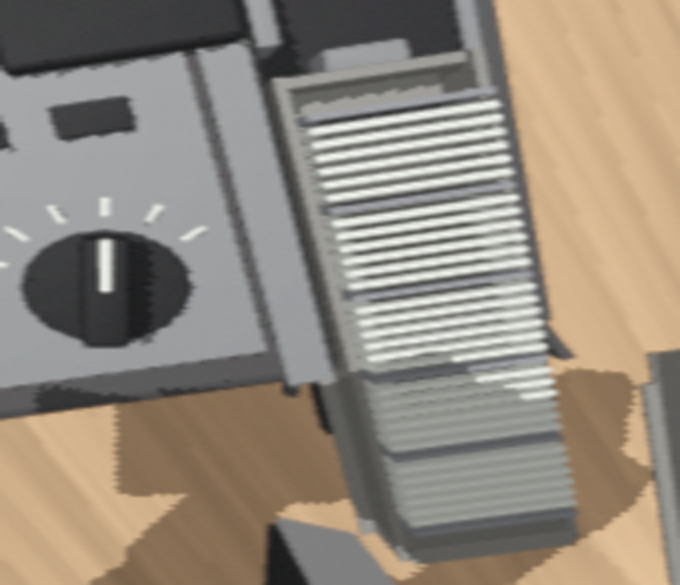

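All checks agree; the dial is on the third click and the nose is at the stop. I'm handing in.

```bash
python3 -c "
from station import hand_in
print(hand_in())"
```

```text
the job is handed in; nothing more can be done
None
```

The job is done in the order asked and handed in at about 23 s of robot time, well inside the 67 s limit.

- **Empty magazine:** I drew it about 130 mm straight out of the rear. It now stands upright on the free table to the right of the channel line. The last pictures show it clear of the lens cap, jar and mug.
- **Full magazine:** I carried it level and slid it in nose first with no sideways contact. It met the stop at about 14 N. I measured the tail 100 mm behind the rear face right after release, and 98 to 102 mm at its two corners in the last picture; 100 mm is fully home. The slides still looked in place and upright in the last pictures; I did not count them.
- **Dial:** It started on the first click, so I turned it clockwise two clicks. After I let go, the pointer sat at the fourth tick, which is the third click from off. Its heading was 62.2° against the 62.3° wanted.

No check failed. The largest disagreements were a few millimetres between the two camera estimates of the projector and dial, which closer wrist pictures settled. Nothing else in the last scene and top pictures looks moved. The arm ended raised and touching nothing.

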